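# Feed one disc to the gauge nest

### The job

Press the feeder's plunger all the way down once, so that a single disc comes out of the magazine, and let the plunger come back up. Then nudge that disc aside over the plate with the fingers, without lifting it, until it is fully home in the V of the gauge nest. The other discs stay in the magazine, and everything else stays where it is.

Things in the scene. Friction and masses are not known exactly. Their poses are not given: they have to be found in the camera images.
- feeder: disc feeder, fixed. Origin: on the plate, under the middle of its square blue magazine (outside 56 mm along x, 58 mm along y, 60 mm tall, open top, 48 mm bore) with three discs stacked in it. Discs come out at plate level along the feeder's own -x. Behind, x = 28 to 100 mm, is a grey housing 36 mm tall, 58 mm wide (screws 40 mm high; feet 90 mm wide, 12 mm high) with the plunger, its tallest part
- gate (a point): middle of the gate on the plate, in the magazine's front face, 28 mm from the feeder's origin along its -x; the gate is 15 mm high. With the plunger fully down the disc stands just clear of it, its centre about 25 mm in front of this point
- plunger (a joint): plunger travel in m: 0 = up, 0.028 = fully down. Moves along z, sprung: 4 N to start, 7 N at the bottom, plus 1 to 3 N while it moves a disc and damping (3 N at 0.1 m/s). A steel blade moves twice as far and pushes the bottom disc out. Let go, the plunger springs up by itself in under 1 s, the blade goes back and the next disc drops down
- plunger_top (a point): centre of the top face of the plunger's round black cap (32 mm diameter, 9 mm thick, top 72 mm above the plate when up, 44 mm when down); moves with it. It lies at x = +64 mm, y = 0 in the feeder's frame.
- disc0_center (a point): centre (half-way up) of the bottom disc, the one that comes out first: plain grey plastic disc with a thin dark ring on top, 44 mm diameter, 12 mm thick, about 35 g, flat on the plate, so its centre is 6 mm above it
- disc1_center (a point): centre of the second disc in the stack (same size); to stay in the magazine
- disc2_center (a point): centre of the third, top disc in the stack (same size); to stay in the magazine
- nest: gauge nest, fixed, to the left (+y) of the feeder. Origin: on the plate, at the centre of a disc fully home. Two blue jaws, 14 mm high, 10 mm thick, form a right-angled V opening to the nest's own -x: a disc is pushed in along its +x. Mouth 62 mm wide, at x = 0. Behind: blue block 14 mm high (screws 18 mm) and at x = 60 to 106 mm a black sensor head 50 mm wide, 44 mm tall. Its floor is the plate
- seat (a point): where the centre of a disc fully home in the V lies (6 mm above the plate)
- ring_gauge: bystander, loose: steel ring, 54 mm outside, 32 mm hole, 16 mm high, lying flat; origin at its underside or middle; to be left alone
- big_nut: bystander, loose: steel hexagon nut, 34 mm wide, 15 mm high; origin at its underside or middle; to be left alone
- driver: bystander, loose: screwdriver with black handle, 150 mm long, lying flat; origin at its underside or middle; to be left alone
- angle: bystander, loose: small aluminium angle bracket, 50 x 40 mm foot, 48 mm high; origin at its underside or middle; to be left alone
- gauge_block: bystander, loose: steel block 35 x 12 x 30 mm high; origin at its underside or middle; to be left alone
- cap_screw: bystander, loose: dark screw standing on its 24 mm head, 51 mm high; origin at its underside or middle; to be left alone
- jar: bystander, loose: white jar with black cap, 44 mm across, 55 mm high; origin at its underside or middle; to be left alone
- disc0: the same bottom disc; origin at the centre of its underside
Mind the look-alikes: they are no part of the job. What is shaped like the feeder but green is not meant.

How it is judged:
On the way, in this order (a step that is already met when the one before it is completed fails the run):
1. the plunger is pressed down and the bottom disc stands clear in front of the magazine (value of joint plunger above 0.022 m and x of disc0_center in the frame of feeder below -0.047 m), for 0.02 s.
2. the plunger is let up again while the other discs are in the magazine (value of joint plunger below 0.003 m and horizontal distance between each of disc1_center, disc2_center and feeder below 0.012 m), for 0.05 s.
At the end, for the whole second after the job is handed in: The ejected disc lies flat and at rest on the plate, its centre within 4 mm of the fully home position in the V; the plunger is up (within 3 mm); the two other discs are in the magazine (within 12 mm of its axis) (all of step 2 and horizontal distance between disc0_center and seat below 0.004 m and height (world z) of disc0_center below 0.009 m and angle between disc0_center's own z axis and vertical below 0.1 rad and linear speed of disc0 below 0.01 m/s); the robot touches nothing.
It fails at once if the disc is lifted off the plate (more than 12 mm) or stood on edge (height (world z) of disc0_center above 0.018 m).
It fails at once if a second disc is pushed or taken out of the magazine (more than 15 mm off its axis) (horizontal distance between any of disc1_center, disc2_center and feeder above 0.015 m).
It fails at once if a disc is taken out through the top of the magazine (the second or third disc rises more than 10 mm) (height (world z) of disc1_center above 0.028 m or height (world z) of disc2_center above 0.04 m).
It fails at once if a bystander is moved more than 15 mm (distance of any of ring_gauge, big_nut, driver, angle, gauge_block, cap_screw, jar from where it was at the start of the episode above 0.015 m).
It also fails if it takes over 61 s, if anything falls off the work surface, if the arm or the gripper's body presses on something with over 40 N, if the wrist force passes 120 N, or if a joint passes its speed limit or range.

### The arm

A 6-joint arm with a two-finger parallel gripper is mounted at the origin on the work surface. World frame = base frame: x ahead of the robot, y to its left, z up, the work surface at z = 0. Lengths are in m, angles in rad, forces in N, time in s.
With the tool pointing down it reaches from about 0.325 to 0.75 m from the base axis. Payload 7.6 kg.
Tool frame: the origin (TCP) lies midway between the tips of the shut fingers; the grasp point (between the pads) lies 19 mm behind it; z points along the fingers, x is the direction in which the jaws open and shut, and the axes are right-handed (so a half turn about z gives the same grasp; the last joint's range is limited). The gripper opens to 85 mm and grips with 20 to 120 N. Pads are 22 mm wide; open, the fingers measure 114 mm over their backs; the gripper's body (76 mm by 85 mm) begins 54 mm behind the grasp point. The pads swing forward as they close: fully open they stand 13 mm farther back than shut.
Start: joints at [1.103, 0.052, 1.401, -0, 1.689, -0.07], TCP at [0.203, 0.484, 0.194] pointing down, gripper open.
Joint ranges: [-2.9, 2.9], [-0.91, 2.17], [0.12, 2.37], [-1.06, 4.2], [0.26, 2.73], [-2.93, 2.93]. Speed limits (rad/s): [2.57, 2.57, 3.01, 3.14, 3.14, 3.14].

### API

Orientations are given as a rotation vector (axis times angle).
In Python, from rig import env, imaging, order gives the robot as it stands.
- The arm moves only by the tool drive_tool, never from a script. Its argument "increments" is a list of rows, each an object of numbers: "dx", "dy", "dz": the shift along the tool's x, y, z in m; "ax", "ay", "az": the turn, a rotation vector about the tool's x, y, z in degrees. In form: [{"dx": .., "dy": .., "dz": .., "ax": .., "ay": .., "az": ..}, ...]. A call has 1 to 10 rows; each row shifts and turns the commanded pose from where the row before left it, along the tool's axes as they then stand; what a row does not reach is not made up. A row lasts 1/10 s, in which the tool goes at most 50 mm and 8.59 degrees, less where a joint would pass 70% of its speed; a pose out of reach is approached as far as the arm can. A call is refused whole if a number of a shift passes 0.05 or a number of a turn 8.59, either way. A call with a gripper value outside its range is refused whole. "jaw" is the finger opening in m, from 0 to 0.0854, set as the call begins (left out, the last holds). The fingers move at their own pace and stop on an object; "grip_force" is the grip in N (left out, the last holds). Time passes only in rows, so rows that do not move let the fingers close. It gives the time, the measured TCP pose, the force and the opening at its end, in the units of the state.
- env.sense(): the state, without advancing time (a new reading comes with each control period).
- imaging.camera(name): name is "scene" or "side" or "wrist"; returns the picture (420x560x3 uint8, blue, green, red); there is no depth.
- imaging.get_calibration(name): a dict with "K" (3x3 intrinsics, pixels), "R" (3x3) and "t" (3): a world point X has camera coordinates R X + t. Camera axes: x right, y down, z forward; pixel columns grow to the right and rows downward; lengths in m; the calibration is good to about 2 mm. A picture is of the moment at which its call begins: read the wrist's pose just before it. get_calibration takes no time and is no camera call; for the wrist camera it gives the pose at the moment of the call.
- order.sign_off(): hands the job in, once; it reports no verdict.
The state is a dict: "clock": time; "qpos": joint angles; "qd": joint speeds; "tau": joint torques, N m; "ee_pos": TCP position; "tool_rot": TCP orientation; "ft_force": force on the tool from outside, world axes, zero at the start; "moment": the same for the moment, N m; "grip_width": opening from 0.0 (shut) to 1.0 (fully open).
Only numpy, scipy, OpenCV 4.12 (cv2) and the standard library are available. Lean on these libraries where they do the work, as an engineer would, in place of code of your own. Each camera call takes 0.05 s, during which the arm holds its last target.

## Working session

There is one attempt and no reset: what is moved stays moved. The work goes in short steps, Python scripts to look and compute and a tool call to move; the robot and the scene stay as the last step left them, time stands still between calls to the robot, and variables do not carry over. Pictures are saved under pics/ and viewed, and the job is handed in when it is done.

Besides the shell and the picture viewer there is one more tool, called after ">>>" as name(argument=value, ...), one argument or row to a line, values as JSON. drive_tool: Moves the arm, as the interface text tells. Its arguments: {"type":"object","properties":{"increments":{"type":"array","items":{"type":"object","properties":{"dx":{"type":"number"},"dy":{"type":"number"},"dz":{"type":"number"},"ax":{"type":"number"},"ay":{"type":"number"},"az":{"type":"number"}}}},"jaw":{"type":"number"},"grip_force":{"type":"number"}},"required":["increments"]}

```bash
mkdir -p pics; ls; python3 - <<'E'
from rig import env, imaging, order
import cv2,json
s=env.sense(); print({k:s[k] for k in('clock','ee_pos','tool_rot','grip_width','ft_force')})
for n in('scene','side','wrist'):
    c=imaging.get_calibration(n); print(n,c)
    im=imaging.camera(n); cv2.imwrite(f'pics/{n}0.png',im)
E
```

```text
pics
{'clock': 0.0, 'ee_pos': array([0.20320613, 0.48367284, 0.19338111]), 'tool_rot': array([ 2.61597112e+00,  1.73820043e+00, -2.17773256e-03]), 'grip_width': 1.0018901630592247, 'ft_force': array([ 0.92099953, -0.15259695,  0.28165305])}
scene {'K': array([[457.11335446,   0.        , 278.76710502],
       [  0.        , 457.11335446, 211.46223928],
       [  0.        ,   0.        ,   1.        ]]), 'R': array([[-0.65580531,  0.75478021, -0.01504117],
       [ 0.43052785,  0.35755751, -0.82873301],
       [-0.62013319, -0.54996315, -0.55944201]]), 't': array([ 0.38275691, -0.090001  ,  1.42322492])}
side {'K': array([[484.91545392,   0.        , 284.27066973],
       [  0.        , 484.91545392, 211.05954038],
       [  0.        ,   0.        ,   1.        ]]), 'R': array([[ 0.8295497 , -0.55821073,  0.01575016],
       [-0.39943116, -0.61282768, -0.68183355],
       [ 0.39025894,  0.55932371, -0.73133777]]), 't': array([-0.45356885,  0.20732116,  1.36886402])}
wrist {'K': array([[303.97878758,   0.        , 279.86715343],
       [  0.        , 303.97878758, 213.42699569],
       [  0.        ,   0.        ,   1.        ]]), 'R': array([[ 0.38727156,  0.92196503, -0.00110788],
       [ 0.88046081, -0.36948069,  0.29710736],
       [ 0.27351325, -0.11603668, -0.95484344]]), 't': array([-0.52593124, -0.03936432,  0.37947312])}
```

View pics/scene0.png

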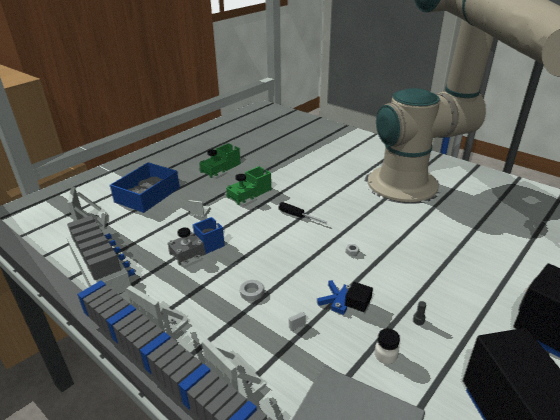

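View pics/side0.png

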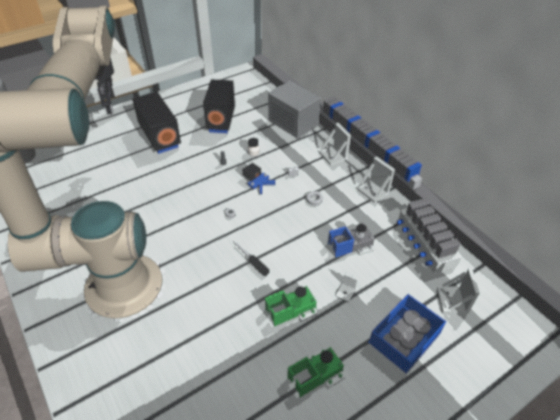

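View pics/wrist0.png

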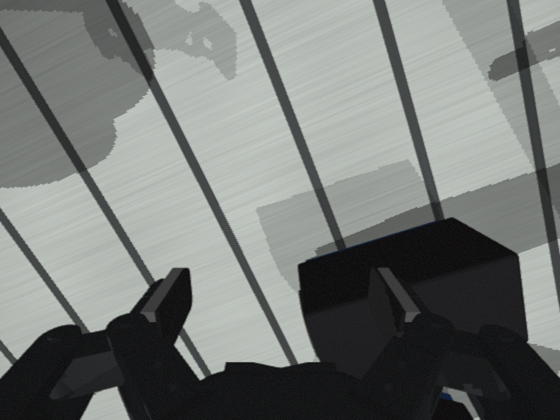

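Scene view: the blue feeder's magazine is at (208,235) with its cap at (184,232). The green look-alikes are at (248,183) and (220,160), and the nest is at about (335,296). I'll confirm in enlarged crops.

```bash
cat > h.py <<'E'
import numpy as np,cv2
from rig import env, imaging, order
def crop(im,x0,y0,x1,y1,f,name):
    c=cv2.resize(im[y0:y1,x0:x1],None,fx=f,fy=f,interpolation=cv2.INTER_CUBIC); cv2.imwrite('pics/'+name,c)
def ray(c,u,v,z):
    d=c['R'].T@np.linalg.inv(c['K'])@np.array([u,v,1.]); o=-c['R'].T@c['t']
    return o+d*(z-o[2])/d[2]
def proj(c,X):
    p=c['K']@(c['R']@np.asarray(X,float)+c['t']); return p[:2]/p[2]
E
python3 - <<'E'
import cv2
from h import crop
a=cv2.imread('pics/scene0.png');b=cv2.imread('pics/side0.png')
crop(a,150,190,290,295,5.7,'sc_f.png')
crop(a,290,240,430,345,5.7,'sc_n.png')
crop(b,295,195,395,270,8,'sd_f.png')
crop(b,225,130,325,205,8,'sd_n.png')
E
```

```text
(no output)
```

View pics/sc_f.png

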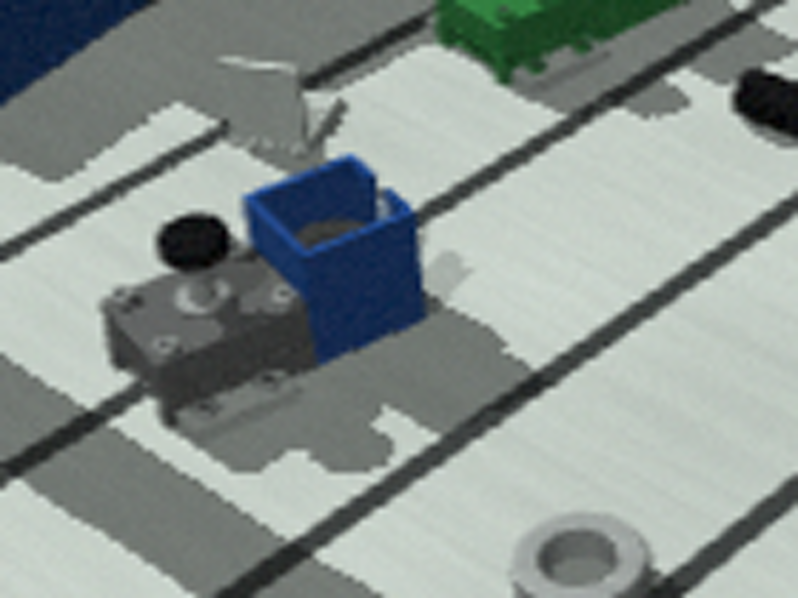

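View pics/sc_n.png

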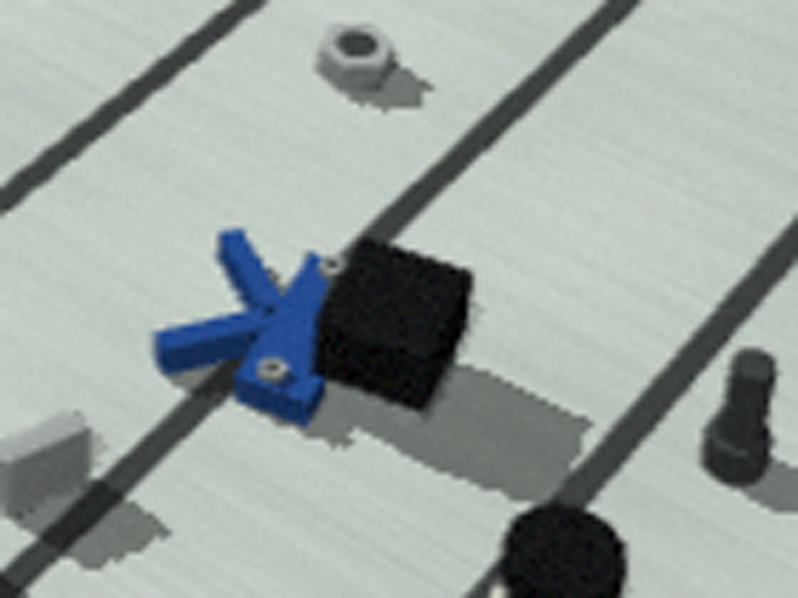

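View pics/sd_f.png

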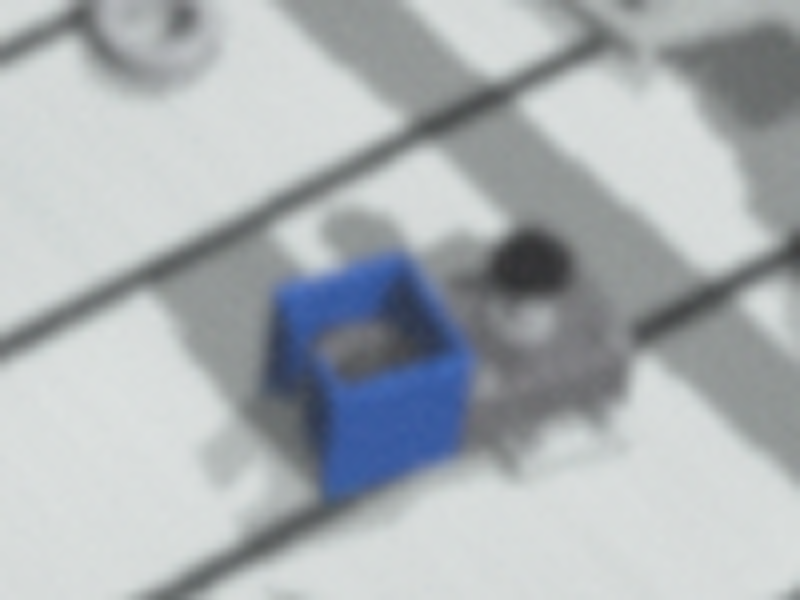

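View pics/sd_n.png

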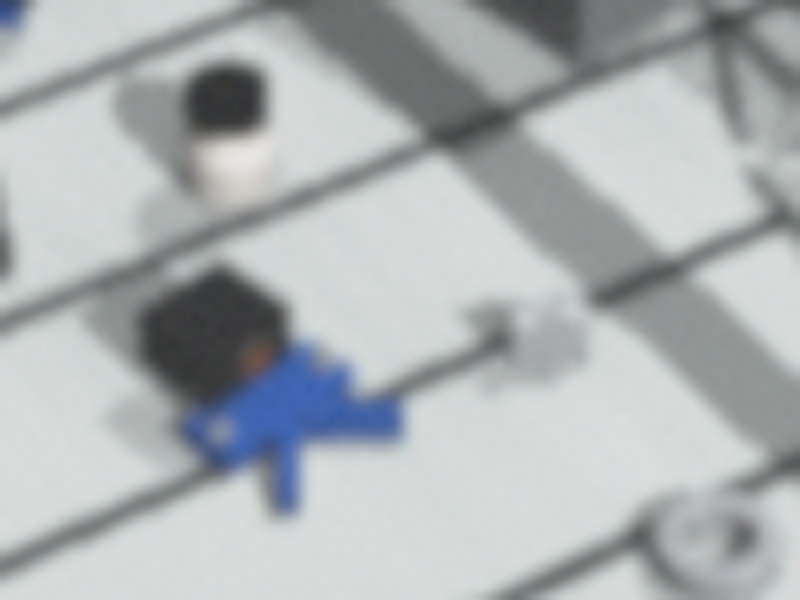

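The feeder crop shows blue magazine and grey housing. The nest crop shows the V opening towards the feeder and ring, with the sensor head behind. Now a coarse fit.

```bash
python3 - <<'E'
from h import *
S=imaging.get_calibration('scene');D=imaging.get_calibration('side')
f=lambda c,x,y,z,o,k:np.round(ray(c,o[0]+x/k,o[1]+y/k,z)*1000,1)
so,sk=(150,190),5.7; do,dk=(295,195),8
for p in [(247,200),(350,157),(415,215),(308,255)]: print('mag sc',f(S,*p,.06,so,sk))
print('cap sc',f(S,194,236,.072,so,sk))
for p in [(278,293),(402,253),(472,355),(322,390)]: print('mag sd',f(D,*p,.06,do,dk))
print('cap sd',f(D,534,252,.072,do,dk))
print('ring',f(S,580,555,.016,so,sk))
so=(290,240);do=(225,130)
for p in [(365,240),(472,270),(435,367),(320,318)]: print('head sc',f(S,*p,.044,so,sk))
for p in [(160,345),(222,235),(240,232)]: print('tips sc',f(S,*p,.014,so,sk))
print('block',f(S,310,255,.014,so,sk),f(S,240,380,.014,so,sk),f(S,305,400,.014,so,sk))
for p in [(285,505),(403,410)]: print('tips sd',f(D,*p,.014,do,dk))
print('blk sd',f(D,187,418,.014,do,dk),f(D,345,378,.014,do,dk))
for nm,p,z in [('nut',(358,45),.015),('gb',(40,440),.03),('jar',(565,545),.055),('screw',(750,365),.05)]: print(nm,f(S,*p,z,so,sk))
E
```

```text
mag sc [ 615.9 -255.1   60. ]
mag sc [ 564.3 -244.9   60. ]
mag sc [ 576.1 -189.8   60. ]
mag sc [ 625.5 -203.7   60. ]
cap sc [ 657.5 -238.1   72. ]
mag sd [ 572.7 -201.1   60. ]
mag sd [ 623.6 -210.9   60. ]
mag sd [ 613.9 -263.6   60. ]
mag sd [ 557.8 -246.5   60. ]
cap sd [ 657.2 -244.8   72. ]
ring [651.3 -20.9  16. ]
head sc [517.1 159.1  44. ]
head sc [505.2 198.7  44. ]
head sc [556.8 214.9  44. ]
head sc [562.8 169.5  44. ]
tips sc [587.  115.7  14. ]
tips sc [522.4  98.   14. ]
tips sc [516.4 102.4  14. ]
block [509.5 131.2  14. ] [582.3 149.4  14. ] [575.  173.6  14. ]
tips sd [510.6  86.9  14. ]
tips sd [582.8 108.   14. ]
blk sd [503.5 153.7  14. ] [572.9 138.1  14. ]
nut [387.2  73.1  15. ]
gb [665.1 120.5  30. ]
jar [608.  295.1  55. ]
screw [489.5 302.3  50. ]
```

```bash
cat >> h.py <<'E'
from scipy.spatial.transform import Rotation as Ro
def pose():
    s=env.sense(); return np.array(s['ee_pos']),Ro.from_rotvec(s['tool_rot'])
def Rdown(th): # tool x at world angle th deg, z down
    a=np.radians(th); x=np.array([np.cos(a),np.sin(a),0]); z=np.array([0,0,-1.]); return Ro.from_matrix(np.stack([x,np.cross(z,x),z],1))
def plan(pos,th,n=None,p=None,R=None):
    if p is None: p,R=pose()
    Rt=Rdown(th); rv=(R.inv()*Rt).as_rotvec(); d=np.asarray(pos)-p
    if n is None: n=int(np.ceil(max(np.linalg.norm(d)/.048, np.degrees(np.linalg.norm(rv))/8.4,1)))
    q=R; rows=[]
    for i in range(n):
        l=q.inv().apply(d/n); rows.append(np.r_[l,np.degrees(rv)/n]); q=q*Ro.from_rotvec(rv/n)
    print(n,'rows; ');[print(np.round(r[:3],4),np.round(r[3:],2)) for r in rows]
E
python3 - <<'E'
from h import *
p,R=pose(); W=imaging.get_calibration('wrist'); M=R.as_matrix()
print('cam in tool',M.T@(-W['R'].T@W['t']-p)); print('cam axis z in tool',M.T@W['R'][2]); print('cam x in tool',M.T@W['R'][0])
print(env.sense()['qpos'])
plan([.50,.05,.25],13)
S=imaging.get_calibration('scene')
print('driver',ray(S,290,210,.01),ray(S,327,224,.005),'angle',ray(S,198,210,.0))
E
```

```text
cam in tool [ 0.00140575 -0.07519575 -0.17999669]
cam axis z in tool [3.53694865e-04 2.97192697e-01 9.54817457e-01]
cam x in tool [ 9.99999937e-01 -1.14346082e-04 -3.34840989e-04]
[ 1.10270338e+00  5.27093859e-02  1.40147587e+00 -1.25613016e-05
  1.68862537e+00 -7.03092309e-02]
12 rows; 
[-0.0238  0.0368 -0.0047] [0.   0.01 4.52]
[-0.0208  0.0386 -0.0047] [0.   0.01 4.52]
[-0.0177  0.0401 -0.0047] [0.   0.01 4.52]
[-0.0145  0.0413 -0.0047] [0.   0.01 4.52]
[-0.0112  0.0424 -0.0047] [0.   0.01 4.52]
[-0.0078  0.0431 -0.0047] [0.   0.01 4.52]
[-0.0044  0.0436 -0.0047] [0.   0.01 4.52]
[-0.0009  0.0438 -0.0047] [0.   0.01 4.52]
[ 0.0025  0.0437 -0.0047] [0.   0.01 4.52]
[ 0.006   0.0434 -0.0047] [0.   0.01 4.52]
[ 0.0094  0.0428 -0.0047] [0.   0.01 4.52]
[ 0.0127  0.0419 -0.0047] [0.   0.01 4.52]
driver [ 0.3513644 -0.1597018  0.01     ] [ 0.33394034 -0.04386599  0.005     ] angle [ 0.50862818 -0.37246196  0.        ]
```

>>> drive_tool(
  increments=[
    {"dx": -0.024, "dy": 0.037, "dz": -0.005, "az": 4.5},
    {"dx": -0.021, "dy": 0.0385, "dz": -0.005, "az": 4.5},
    {"dx": -0.018, "dy": 0.04, "dz": -0.005, "az": 4.5},
    {"dx": -0.0145, "dy": 0.0415, "dz": -0.005, "az": 4.5},
    {"dx": -0.011, "dy": 0.0425, "dz": -0.005, "az": 4.5},
    {"dx": -0.008, "dy": 0.043, "dz": -0.005, "az": 4.5},
    {"dx": -0.0045, "dy": 0.0435, "dz": -0.005, "az": 4.5},
    {"dx": -0.001, "dy": 0.044, "dz": -0.005, "az": 4.5},
    {"dx": 0.0025, "dy": 0.0435, "dz": -0.005, "az": 4.5},
    {"dx": 0.006, "dy": 0.0435, "dz": -0.005, "az": 4.5},
  ],
  jaw=0.0,
)

```text
$.increments[0]: bad value
```

>>> drive_tool(
  increments=[
    {"dx": 0.0095, "dy": 0.043, "dz": -0.005, "az": 4.5},
    {"dx": 0.0125, "dy": 0.042, "dz": -0.005, "az": 4.5},
    {},
    {},
  ],
)

```text
$.increments[0]: bad value
```

```bash
python3 - <<'E'
from h import *
s=env.sense(); print(s['clock'],s['ee_pos'],s['ft_force'])
W=imaging.get_calibration('wrist'); np.savez('w1.npz',**W)
im=imaging.camera('wrist'); cv2.imwrite('pics/w1.png',im)
for X in [(.594,-.227,.06),(.657,-.241,.072),(.553,.104,0)]: print(proj(W,X))
E
```

```text
0.15 [0.20323538 0.48376911 0.19356477] [ 0.19181315 -1.23138534 -0.3540719 ]
[-20.73877849 561.61648051]
[ -9.71535725 594.29446191]
[153.29863254 453.14894569]
```

View pics/w1.png

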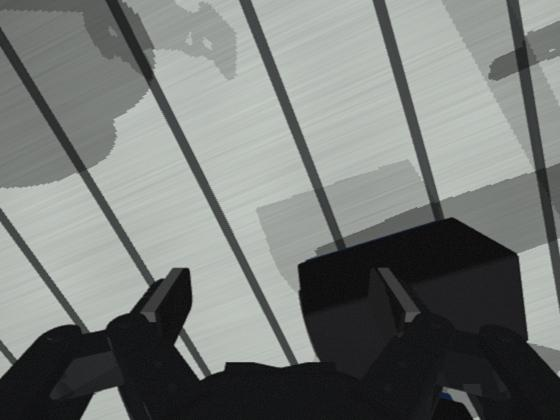

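>>> drive_tool(
  increments=[
    {"dx": -0.024, "dy": 0.037, "dz": -0.005, "ax": 0, "ay": 0, "az": 4.5},
    {"dx": -0.021, "dy": 0.0385, "dz": -0.005, "ax": 0, "ay": 0, "az": 4.5},
    {"dx": -0.018, "dy": 0.04, "dz": -0.005, "ax": 0, "ay": 0, "az": 4.5},
    {"dx": -0.0145, "dy": 0.0415, "dz": -0.005, "ax": 0, "ay": 0, "az": 4.5},
    {"dx": -0.011, "dy": 0.0425, "dz": -0.005, "ax": 0, "ay": 0, "az": 4.5},
    {"dx": -0.008, "dy": 0.043, "dz": -0.005, "ax": 0, "ay": 0, "az": 4.5},
    {"dx": -0.0045, "dy": 0.0435, "dz": -0.005, "ax": 0, "ay": 0, "az": 4.5},
    {"dx": -0.001, "dy": 0.044, "dz": -0.005, "ax": 0, "ay": 0, "az": 4.5},
    {"dx": 0.0025, "dy": 0.0435, "dz": -0.005, "ax": 0, "ay": 0, "az": 4.5},
    {"dx": 0.006, "dy": 0.0435, "dz": -0.005, "ax": 0, "ay": 0, "az": 4.5},
  ],
  jaw=0.0,
)

```text
clock: 1.2
ee_pos: [0.4514, 0.1202, 0.2444]
tool_rot: [-3.084, -0.6, -0.0]
ft_force: [0.3, 1.1, 0.0]
grip_width: 0.0
```

>>> drive_tool(
  increments=[
    {"dx": 0.0095, "dy": 0.043, "dz": -0.005, "ax": 0, "ay": 0, "az": 4.5},
    {"dx": 0.0125, "dy": 0.042, "dz": -0.005, "ax": 0, "ay": 0, "az": 4.5},
    {"dx": 0, "dy": 0.03, "dz": 0, "ax": 0, "ay": 0, "az": 6},
    {"dx": 0, "dy": 0.03, "dz": 0, "ax": 0, "ay": 0, "az": 6},
    {"dx": 0, "dy": 0, "dz": 0, "ax": 0, "ay": 0, "az": 0},
    {"dx": 0, "dy": 0, "dz": 0, "ax": 0, "ay": 0, "az": 0},
  ],
)

```text
clock: 1.8
ee_pos: [0.5111, -0.0097, 0.2539]
tool_rot: [-3.141, -0.033, 0.001]
ft_force: [0.4, -0.5, -0.3]
grip_width: -0.002
```

```bash
python3 - <<'E'
from h import *
s=env.sense(); print(s['clock'],s['ee_pos'],s['ft_force'],s['qd'])
W=imaging.get_calibration('wrist'); np.savez('w1.npz',**W)
im=imaging.camera('wrist'); cv2.imwrite('pics/w1.png',im)
for X in [(.594,-.227,.06),(.657,-.241,.072),(.553,.104,0)]: print(proj(W,X))
E
```

```text
1.8 [ 0.511066   -0.00970293  0.2539463 ] [ 0.42018739 -0.49101835 -0.32255246] [ 0.03134481 -0.00906336  0.00226582  0.00321582  0.00056232 -0.00241807]
[332.53292653 330.78595439]
[376.88766196 345.27453508]
[312.31662829  90.7380691 ]
```

View pics/w1.png

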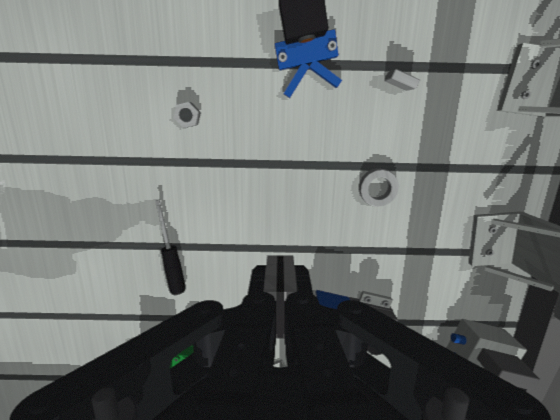

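The wrist view shows the nest V at about (312,75), opening towards image-down. The ring is at (377,186), the nut at (186,115), and the feeder is mostly hidden behind the gripper at (345,298). Enlarging the nest.

```bash
python3 - <<'E'
from h import *
crop(cv2.imread('pics/w1.png'),265,0,355,105,5.7,'w1n.png')
E
```

```text
(no output)
```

View pics/w1n.png

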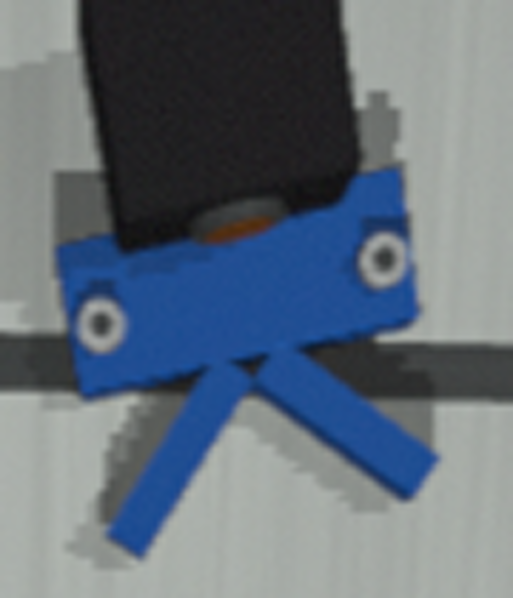

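```bash
python3 - <<'E'
from h import *
W=dict(np.load('w1.npz'))
P=[ray(W,265+x/5.7,y/5.7,z)*1000 for x,y,z in [(140,555,.014),(403,492,.014),(254,382,.014),(100,322,.018),(383,258,.018)]]
for p in P: print(np.round(p,1))
L,Rr,A,s1,s2=[p[:2] for p in P]
print('mouth',np.linalg.norm(L-Rr),'mid',(L+Rr)/2,'apex dist',np.linalg.norm(A-(L+Rr)/2))
d=Rr-L;print('yaw',np.degrees(np.arctan2(d[1],d[0]))+90); d=A-(L+Rr)/2; print(np.degrees(np.arctan2(d[1],d[0]))); d=s2-s1; print(np.degrees(np.arctan2(d[1],d[0]))+90)
E
```

```text
[522.6  94.2  14. ]
[581.3 108.7  14. ]
[546.7 130.5  14. ]
[512.4 141.   18. ]
[572.8 154.7  18. ]
mouth 60.423741932539976 mid [551.96042978 101.45767284] apex dist 29.500220833073705
yaw 103.88662541790323
100.280215971522
102.76403657574403
```

```bash
python3 - <<'E'
from h import *
plan([.656,-.241,.10],-12.5)
E
```

```text
7 rows; 
[0.02   0.0336 0.022 ] [-0.    0.    1.97]
[0.0211 0.0329 0.022 ] [-0.    0.    1.97]
[0.0222 0.0321 0.022 ] [-0.    0.    1.97]
[0.0233 0.0314 0.022 ] [-0.    0.    1.97]
[0.0244 0.0305 0.022 ] [-0.    0.    1.97]
[0.0254 0.0297 0.022 ] [-0.    0.    1.97]
[0.0264 0.0288 0.022 ] [-0.    0.    1.97]
```

>>> drive_tool(
  increments=[
    {"dx": 0.02, "dy": 0.0336, "dz": 0.022, "ax": 0, "ay": 0, "az": 2},
    {"dx": 0.021, "dy": 0.033, "dz": 0.022, "ax": 0, "ay": 0, "az": 2},
    {"dx": 0.022, "dy": 0.032, "dz": 0.022, "ax": 0, "ay": 0, "az": 2},
    {"dx": 0.0235, "dy": 0.0315, "dz": 0.022, "ax": 0, "ay": 0, "az": 2},
    {"dx": 0.0245, "dy": 0.0305, "dz": 0.022, "ax": 0, "ay": 0, "az": 2},
    {"dx": 0.0255, "dy": 0.0295, "dz": 0.022, "ax": 0, "ay": 0, "az": 2},
    {"dx": 0.0265, "dy": 0.029, "dz": 0.022, "ax": 0, "ay": 0, "az": 2},
    {"dx": 0, "dy": 0, "dz": 0, "ax": 0, "ay": 0, "az": 0},
    {"dx": 0, "dy": 0, "dz": 0, "ax": 0, "ay": 0, "az": 0},
  ],
)

```text
clock: 2.75
ee_pos: [0.6555, -0.2409, 0.0984]
tool_rot: [-3.121, 0.347, 0.004]
ft_force: [0.2, 1.1, 1.7]
grip_width: -0.003
```

```bash
python3 - <<'E'
from h import *
plan([.656,-.241,.10],-12.5)
a=imaging.camera('scene'); b=imaging.camera('side'); w=imaging.camera('wrist'); W=imaging.get_calibration('wrist');np.savez('w2.npz',**W)
crop(a,130,150,270,255,5.7,'sc2.png'); crop(b,295,185,395,260,8,'sd2.png'); cv2.imwrite('pics/w2.png',w)
p,_=pose()
for n in('scene','side'): print(proj(imaging.get_calibration(n),p))
E
```

```text
1 rows; 
[ 0.0005  0.     -0.0016] [-0.06  0.17 -0.2 ]
[181.97385545 220.36181102]
[362.05552654 218.69207276]
```

View pics/sc2.png

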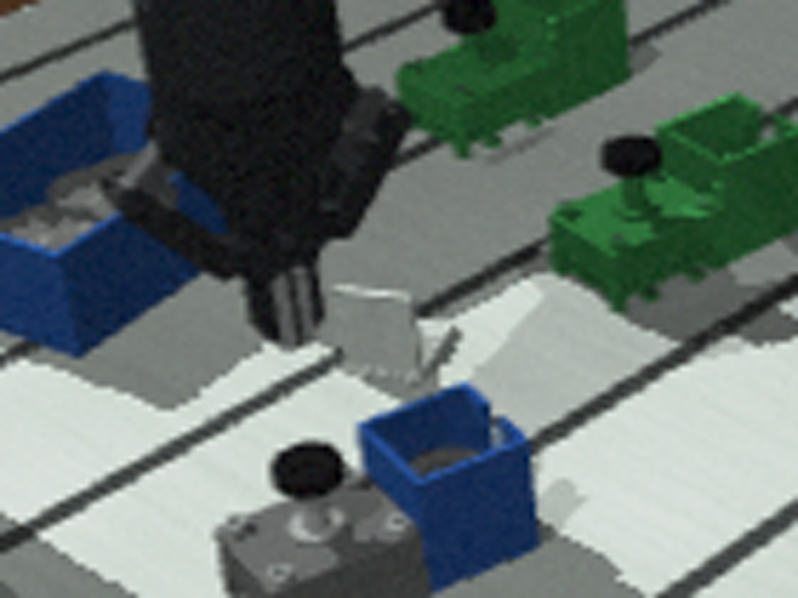

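View pics/sd2.png

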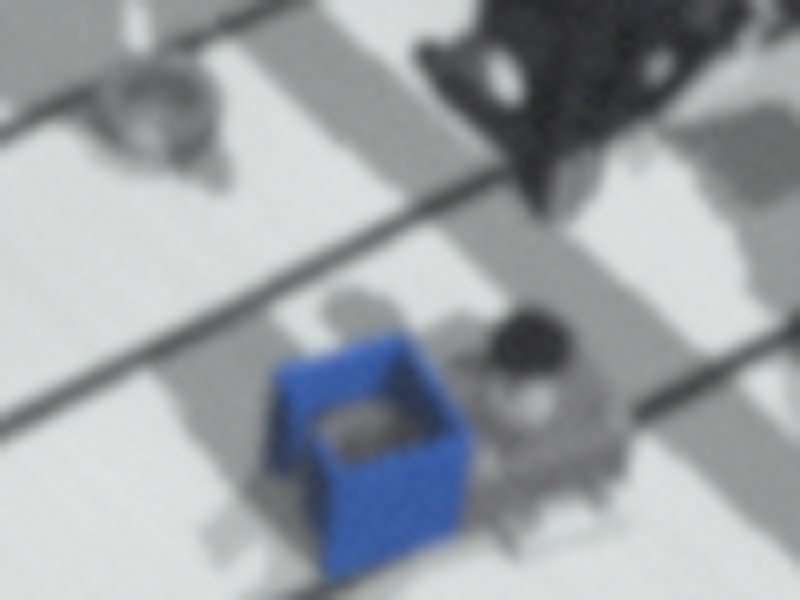

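View pics/w2.png

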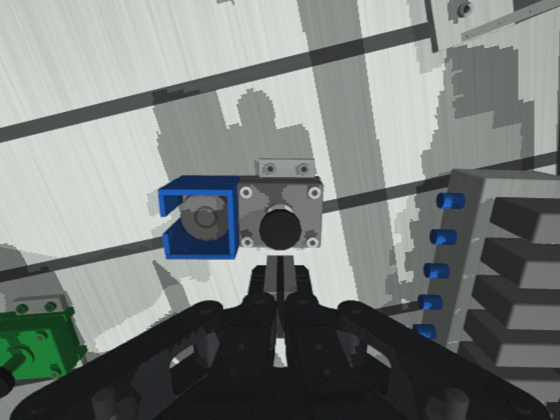

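```bash
python3 - <<'E'
from h import *
p,_=pose(); S=imaging.get_calibration('scene');D=imaging.get_calibration('side');W=imaging.get_calibration('wrist')
print(p)
for z in (.098,.11,.12,.13,.14,.15):
    q=np.r_[p[:2],z]; a=proj(S,q);b=proj(D,q); print(z,(a-[130,150])*5.7,(b-[295,185])*8,proj(W,q))
print('cap from wrist',ray(W,281,227,.072), 'mag corners',[np.round(ray(W,u,v,.06),4) for u,v in [(159,192),(237,180),(236,259),(165,259)]])
E
```

```text
[ 0.65654564 -0.24061137  0.1030388 ]
0.098 [297.85371974 410.88079621] [534.61101298 278.77153668] [278.43344264 241.97730107]
0.11 [294.02307925 387.41413576] [538.99257391 256.69891501] [278.43393839 249.47314164]
0.12 [290.79454324 367.63599201] [542.68575491 238.09408711] [278.43440013 256.45483557]
0.13 [287.53242512 347.65212287] [546.41764737 219.29424575] [278.43491406 264.225732  ]
0.14 [284.23619819 327.45930176] [550.18886314 200.29630861] [278.43548958 272.92766298]
0.15 [280.90532467 307.05423422] [554.00002706 181.09712809] [278.43613844 282.73861216]
cap from wrist [ 0.65862661 -0.23998627  0.072     ] mag corners [array([ 0.5746, -0.1968,  0.06  ]), array([ 0.634 , -0.2009,  0.06  ]), array([ 0.6165, -0.2629,  0.06  ]), array([ 0.5608, -0.2503,  0.06  ])]
```

```bash
python3 - <<'E'
from h import *
print(pose()[0],env.sense()['ft_force'])
a=imaging.camera('scene'); b=imaging.camera('side')
c1=cv2.resize(a[160:250,150:220],None,fx=5.5,fy=5.5,interpolation=cv2.INTER_CUBIC)
c2=cv2.resize(b[180:270,325:395],None,fx=5.5,fy=5.5,interpolation=cv2.INTER_CUBIC)
cv2.imwrite('pics/t3.png',np.hstack([c1,c2]))
print(pose()[0])
E
```

```text
[ 0.65654564 -0.24061137  0.1030388 ] [0.20526937 0.4317743  0.64165321]
[ 0.65633074 -0.24097194  0.10288637]
```

View pics/t3.png

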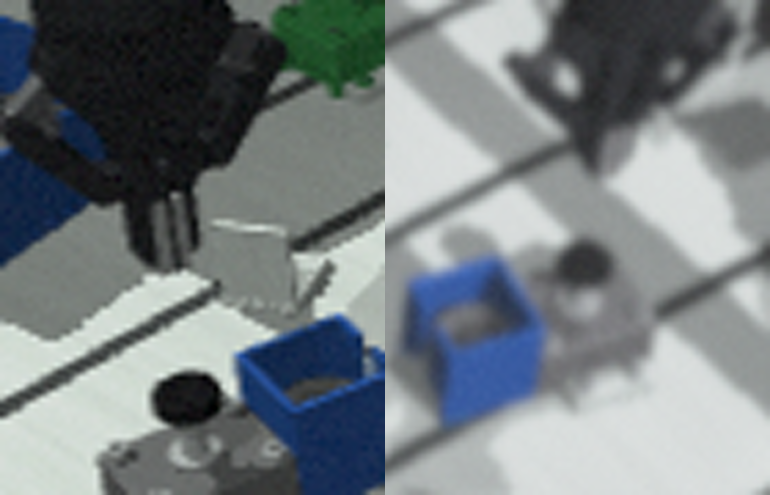

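>>> drive_tool(
  increments=[
    {"dx": 0.001, "dy": 0, "dz": 0.01, "ax": 0, "ay": 0, "az": 0},
    {"dx": 0, "dy": 0, "dz": 0.01, "ax": 0, "ay": 0, "az": 0},
    {"dx": 0, "dy": 0, "dz": 0.005, "ax": 0, "ay": 0, "az": 0},
    {"dx": 0, "dy": 0, "dz": 0.003, "ax": 0, "ay": 0, "az": 0},
    {"dx": 0, "dy": 0, "dz": 0.003, "ax": 0, "ay": 0, "az": 0},
    {"dx": 0, "dy": 0, "dz": 0, "ax": 0, "ay": 0, "az": 0},
  ],
)

```text
clock: 3.6
ee_pos: [0.6564, -0.2423, 0.0687]
tool_rot: [-3.122, 0.35, 0.001]
ft_force: [0.1, 0.0, 0.3]
grip_width: -0.0
```

>>> drive_tool(
  increments=[
    {"dx": 0, "dy": -0.001, "dz": 0.003, "ax": 0, "ay": 0, "az": 0},
    {"dx": 0, "dy": 0, "dz": 0.003, "ax": 0, "ay": 0, "az": 0},
    {"dx": 0, "dy": 0, "dz": 0.003, "ax": 0, "ay": 0, "az": 0},
    {"dx": 0, "dy": 0, "dz": 0, "ax": 0, "ay": 0, "az": 0},
  ],
)

```text
clock: 4.0
ee_pos: [0.6565, -0.2412, 0.0594]
tool_rot: [-3.122, 0.35, 0.002]
ft_force: [0.7, 0.5, 0.2]
grip_width: 0.001
```

```bash
python3 - <<'E'
from h import *
print(pose()[0],env.sense()['ft_force'])
a=imaging.camera('scene'); b=imaging.camera('side')
c1=cv2.resize(a[160:250,150:220],None,fx=5.5,fy=5.5,interpolation=cv2.INTER_CUBIC)
c2=cv2.resize(b[180:270,325:395],None,fx=5.5,fy=5.5,interpolation=cv2.INTER_CUBIC)
cv2.imwrite('pics/t4.png',np.hstack([c1,c2]))
E
```

```text
[ 0.65652773 -0.24119291  0.05941997] [0.66750884 0.52335254 0.16405288]
```

View pics/t4.png

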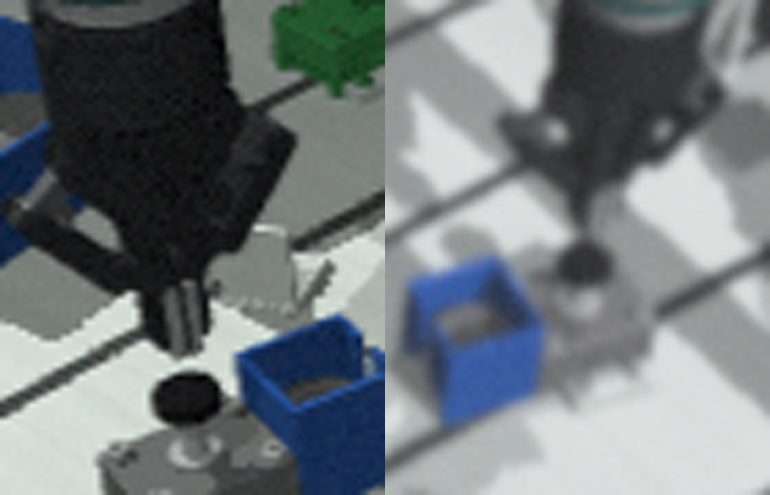

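>>> drive_tool(
  increments=[
    {"dx": -0.002, "dy": 0, "dz": 0.004, "ax": 0, "ay": 0, "az": 0},
    {"dx": 0, "dy": 0, "dz": 0.004, "ax": 0, "ay": 0, "az": 0},
    {"dx": 0, "dy": 0, "dz": 0.003, "ax": 0, "ay": 0, "az": 0},
    {"dx": 0, "dy": 0, "dz": 0.002, "ax": 0, "ay": 0, "az": 0},
    {"dx": 0, "dy": 0, "dz": 0, "ax": 0, "ay": 0, "az": 0},
  ],
)

```text
clock: 4.6
ee_pos: [0.6546, -0.2408, 0.0466]
tool_rot: [-3.122, 0.35, 0.001]
ft_force: [-0.3, -0.7, 0.0]
grip_width: 0.002
```

>>> drive_tool(
  increments=[
    {"dx": 0, "dy": 0, "dz": 0.002, "ax": 0, "ay": 0, "az": 0},
    {"dx": 0, "dy": 0, "dz": 0.002, "ax": 0, "ay": 0, "az": 0},
    {"dx": 0, "dy": 0, "dz": 0.002, "ax": 0, "ay": 0, "az": 0},
    {"dx": 0, "dy": 0, "dz": 0, "ax": 0, "ay": 0, "az": 0},
  ],
)

```text
clock: 5.0
ee_pos: [0.6547, -0.2408, 0.0407]
tool_rot: [-3.122, 0.35, 0.001]
ft_force: [1.2, -0.8, 0.2]
grip_width: 0.001
```

>>> drive_tool(
  increments=[
    {"dx": 0, "dy": 0, "dz": 0.001, "ax": 0, "ay": 0, "az": 0},
    {"dx": 0, "dy": 0, "dz": 0.001, "ax": 0, "ay": 0, "az": 0},
    {"dx": 0, "dy": 0, "dz": 0, "ax": 0, "ay": 0, "az": 0},
  ],
)

```text
clock: 5.3
ee_pos: [0.6548, -0.2408, 0.039]
tool_rot: [-3.122, 0.35, 0.0]
ft_force: [-0.4, 0.3, -0.7]
grip_width: -0.001
```

```bash
python3 - <<'E'
from h import *
print(pose()[0],env.sense()['ft_force'])
a=imaging.camera('scene'); b=imaging.camera('side')
c1=cv2.resize(a[160:250,150:220],None,fx=5.5,fy=5.5,interpolation=cv2.INTER_CUBIC)
c2=cv2.resize(b[180:270,325:395],None,fx=5.5,fy=5.5,interpolation=cv2.INTER_CUBIC)
cv2.imwrite('pics/t5.png',np.hstack([c1,c2]))
cv2.imwrite('pics/w5.png',imaging.camera('wrist'))
E
```

```text
[ 0.65481186 -0.24083525  0.03904122] [-0.37340229  0.27149729 -0.74466937]
```

View pics/t5.png

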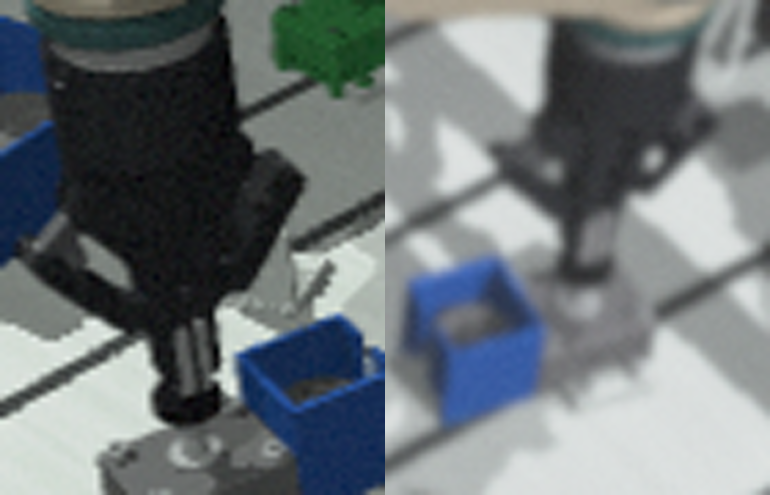

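View pics/w5.png

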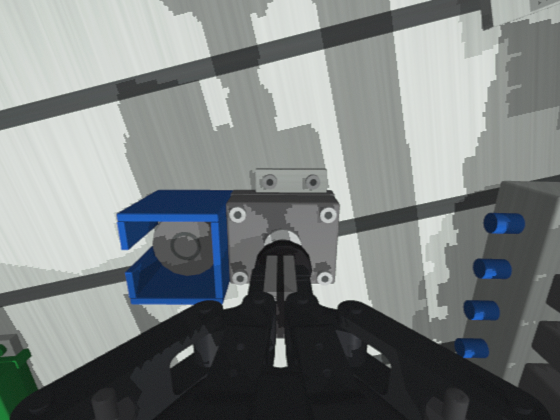

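The wrist and scene views show the tips centred on the black cap (wrist (281,245)), just about touching. The real tips sit about 32 mm above the reported TCP, so I'll calibrate by contact.

>>> drive_tool(
  increments=[
    {"dx": 0, "dy": 0, "dz": 0.002, "ax": 0, "ay": 0, "az": 0},
    {"dx": 0, "dy": 0, "dz": 0.002, "ax": 0, "ay": 0, "az": 0},
    {"dx": 0, "dy": 0, "dz": 0, "ax": 0, "ay": 0, "az": 0},
  ],
)

```text
clock: 5.75
ee_pos: [0.6549, -0.2409, 0.0352]
tool_rot: [-3.122, 0.35, -0.0]
ft_force: [-0.2, -0.2, -0.2]
grip_width: 0.002
```

>>> drive_tool(
  increments=[
    {"dx": 0, "dy": 0, "dz": 0.0015, "ax": 0, "ay": 0, "az": 0},
    {"dx": 0, "dy": 0, "dz": 0.0015, "ax": 0, "ay": 0, "az": 0},
    {"dx": 0, "dy": 0, "dz": 0, "ax": 0, "ay": 0, "az": 0},
  ],
)

```text
clock: 6.05
ee_pos: [0.6551, -0.241, 0.0327]
tool_rot: [3.122, -0.35, 0.001]
ft_force: [-1.6, 0.9, 4.1]
grip_width: 0.001
```

>>> drive_tool(
  increments=[
    {"dx": 0, "dy": 0, "dz": 0.0025, "ax": 0, "ay": 0, "az": 0},
    {"dx": 0, "dy": 0, "dz": 0.0025, "ax": 0, "ay": 0, "az": 0},
    {"dx": 0, "dy": 0, "dz": 0.0025, "ax": 0, "ay": 0, "az": 0},
    {"dx": 0, "dy": 0, "dz": 0.0025, "ax": 0, "ay": 0, "az": 0},
    {"dx": 0, "dy": 0, "dz": 0.0025, "ax": 0, "ay": 0, "az": 0},
    {"dx": 0, "dy": 0, "dz": 0.0025, "ax": 0, "ay": 0, "az": 0},
    {"dx": 0, "dy": 0, "dz": 0.0025, "ax": 0, "ay": 0, "az": 0},
    {"dx": 0, "dy": 0, "dz": 0.0025, "ax": 0, "ay": 0, "az": 0},
    {"dx": 0, "dy": 0, "dz": 0.002, "ax": 0, "ay": 0, "az": 0},
    {"dx": 0, "dy": 0, "dz": 0, "ax": 0, "ay": 0, "az": 0},
  ],
)

```text
clock: 7.05
ee_pos: [0.6551, -0.241, 0.011]
tool_rot: [3.122, -0.35, 0.001]
ft_force: [-2.0, 1.1, 6.4]
grip_width: 0.001
```

>>> drive_tool(
  increments=[
    {"dx": 0, "dy": 0, "dz": 0.002, "ax": 0, "ay": 0, "az": 0},
    {"dx": 0, "dy": 0, "dz": 0.002, "ax": 0, "ay": 0, "az": 0},
    {"dx": 0, "dy": 0, "dz": 0, "ax": 0, "ay": 0, "az": 0},
  ],
)

```text
clock: 7.35
ee_pos: [0.6551, -0.241, 0.0073]
tool_rot: [3.122, -0.35, 0.001]
ft_force: [-1.8, 1.1, 6.6]
grip_width: 0.003
```

>>> drive_tool(
  increments=[
    {"dx": 0, "dy": 0, "dz": 0.001, "ax": 0, "ay": 0, "az": 0},
    {"dx": 0, "dy": 0, "dz": 0.001, "ax": 0, "ay": 0, "az": 0},
    {"dx": 0, "dy": 0, "dz": 0, "ax": 0, "ay": 0, "az": 0},
  ],
)

```text
clock: 7.65
ee_pos: [0.6553, -0.241, 0.0069]
tool_rot: [3.122, -0.35, 0.002]
ft_force: [-7.1, 2.9, 14.8]
grip_width: 0.0
```

Bottomed: 15 N, TCP 0.007, so the tips are TCP + 37 mm. I'll check the disc, then release.

```bash
python3 - <<'E'
from h import *
a=imaging.camera('scene'); b=imaging.camera('side')
c1=cv2.resize(a[180:280,160:250],None,fx=4.4,fy=4.4,interpolation=cv2.INTER_CUBIC)
c2=cv2.resize(b[190:290,305:395],None,fx=4.4,fy=4.4,interpolation=cv2.INTER_CUBIC)
cv2.imwrite('pics/t6.png',np.hstack([c1,c2]))
E
```

```text
(no output)
```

View pics/t6.png

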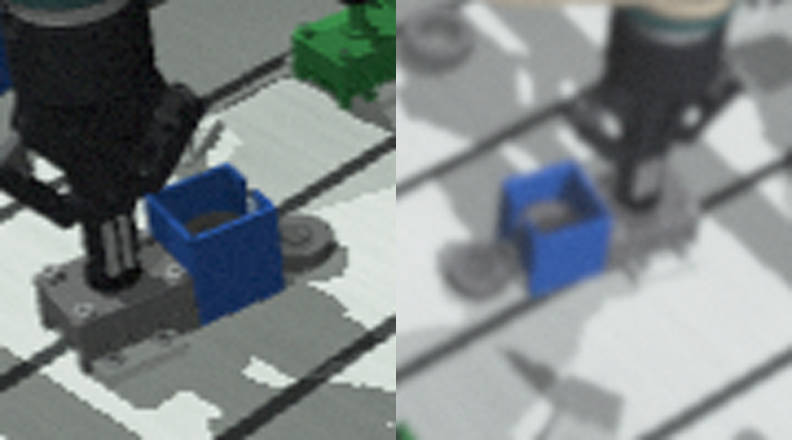

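Disc stands clear in front of the gate (side crop (475,270), scene crop (305,238)). Releasing and triangulating the finger knuckles for clearance over the magazine.

```bash
python3 - <<'E'
from h import *
S=imaging.get_calibration('scene');D=imaging.get_calibration('side');p,R=pose();print(p)
def tri(a,b):
    A=[]
    for c,(u,v) in((S,a),(D,b)):
        P=c['K']@np.c_[c['R'],c['t']]; A+= [u*P[2]-P[0],v*P[2]-P[1]]
    A=np.array(A); return np.linalg.lstsq(A[:,:3],-A[:,3],rcond=None)[0]
fs=lambda x,y:(160+x/4.4,180+y/4.4); fd=lambda x,y:(305+(x-396)/4.4,190+y/4.4)
for n,a,b in [('tip',(113,285),(640,205)),('knuckle-x outer',(205,100),(570,105)),('knuckle +x',(3,180),(740,78)),]:
    X=tri(fs(*a),fd(*b)); print(n,X,'tool',R.inv().apply(X-p))
print('disc', [ray(S,*fs(308,236),.012), ray(D,*fd(472,268),.012)])
E
```

```text
[ 0.65532136 -0.24106256  0.00693512]
tip [ 0.65664265 -0.24556395  0.02670187] tool [ 0.00231789  0.00410255 -0.01976181]
knuckle-x outer [ 0.60106285 -0.21669481  0.13522551] tool [-0.05809286 -0.01171748 -0.12839048]
knuckle +x [ 0.71348452 -0.25319852  0.12724561] tool [ 0.05960696 -0.00100809 -0.12021166]
disc [array([ 0.53921362, -0.20744492,  0.012     ]), array([ 0.53617035, -0.2185655 ,  0.012     ])]
```

>>> drive_tool(
  increments=[
    {"dx": 0, "dy": 0, "dz": -0.005, "ax": 0, "ay": 0, "az": 0},
    {"dx": 0, "dy": 0, "dz": -0.015, "ax": 0, "ay": 0, "az": 0},
    {"dx": 0, "dy": 0, "dz": -0.02, "ax": 0, "ay": 0, "az": 0},
    {"dx": 0, "dy": 0, "dz": -0.03, "ax": 0, "ay": 0, "az": 0},
    {"dx": 0, "dy": 0, "dz": -0.04, "ax": 0, "ay": 0, "az": 0},
    {"dx": 0, "dy": 0, "dz": -0.04, "ax": 0, "ay": 0, "az": 0},
  ],
  jaw=0.02,
)

```text
clock: 8.35
ee_pos: [0.6543, -0.2406, 0.1552]
tool_rot: [-3.121, 0.35, 0.003]
ft_force: [0.6, -0.1, -0.1]
grip_width: 0.235
```

```bash
python3 - <<'E'
from h import *
plan([.545,-.30,.13],-8)
E
```

```text
3 rows; 
[-0.0311  0.0274  0.0084] [-0.01  0.03 -1.6 ]
[-0.0319  0.0265  0.0084] [-0.01  0.03 -1.6 ]
[-0.0326  0.0256  0.0084] [-0.01  0.03 -1.6 ]
```

>>> drive_tool(
  increments=[
    {"dx": -0.031, "dy": 0.0275, "dz": 0.0085, "ax": 0, "ay": 0, "az": -1.6},
    {"dx": -0.032, "dy": 0.0265, "dz": 0.0085, "ax": 0, "ay": 0, "az": -1.6},
    {"dx": -0.0325, "dy": 0.0255, "dz": 0.0085, "ax": 0, "ay": 0, "az": -1.6},
    {"dx": 0, "dy": 0, "dz": 0, "ax": 0, "ay": 0, "az": 0},
    {"dx": 0, "dy": 0, "dz": 0, "ax": 0, "ay": 0, "az": 0},
  ],
)

```text
clock: 8.85
ee_pos: [0.5451, -0.3007, 0.1289]
tool_rot: [-3.133, 0.221, 0.0]
ft_force: [0.1, 0.4, -0.2]
grip_width: 0.234
```

```bash
python3 - <<'E'
from h import *
print(pose()[0],env.sense()['clock'])
W=imaging.get_calibration('wrist'); np.savez('w7.npz',**W)
im=imaging.camera('wrist'); cv2.imwrite('pics/w7.png',im)
E
```

```text
[ 0.5450986  -0.30067447  0.12887261] 8.85
```

View pics/w7.png

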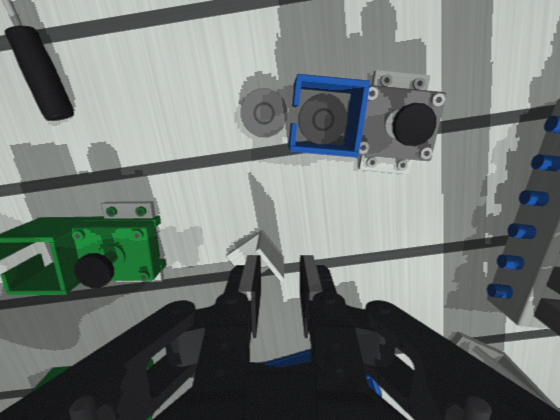

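The disc is at (264,112), just clear of the magazine, with the plunger up at (413,124). The angle bracket is at (262,245), near where my fingers are. Measuring in a crop.

```bash
python3 - <<'E'
from h import *
crop(cv2.imread('pics/w7.png'),215,60,345,290,2.6,'w7c.png')
crop(cv2.imread('pics/w7.png'),225,65,375,165,5.3,'w7d.png')
E
```

```text
(no output)
```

View pics/w7d.png

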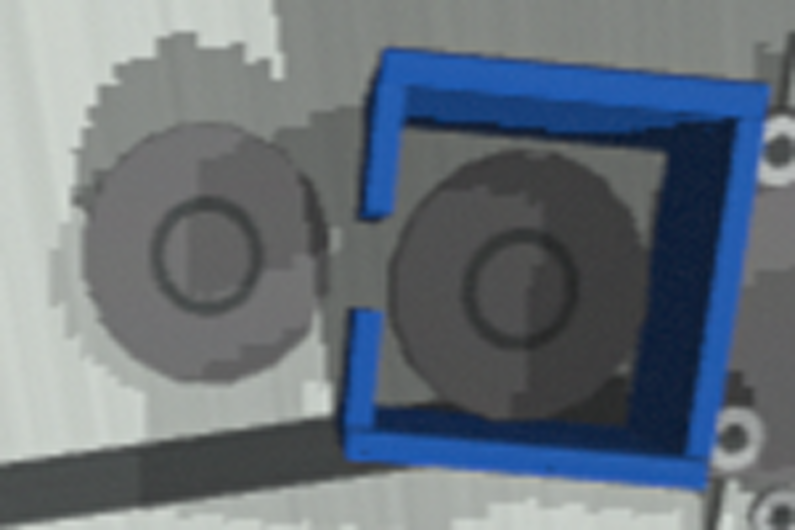

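View pics/w7c.png

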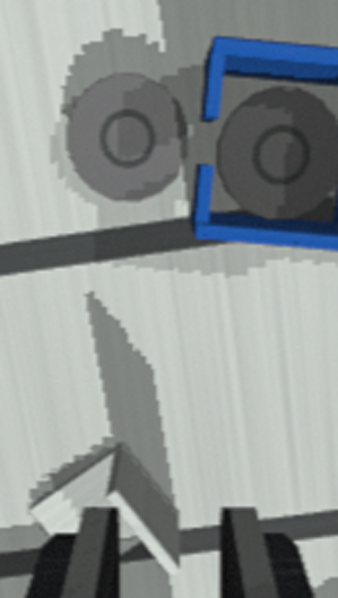

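```bash
python3 - <<'E'
from h import *
W=dict(np.load('w7.npz'))
f=lambda x,y,z:np.round(ray(W,225+x/5.3,65+y/5.3,z)*1000,1)
g=lambda x,y,z:np.round(ray(W,215+x/2.6,60+y/2.6,z)*1000,1)
print('disc',f(207,255,.012),'edges',f(82,252,.012),f(328,265,.012),f(207,122,.012),f(207,383,.012))
m=[f(385,50,.06),f(767,87,.06),f(705,487,.06),f(345,457,.06)];print(m,np.mean(m,0)); print('disc2',f(520,288,.024))
print('cap',ray(W,415,122,.072))
print('angle foot',[g(118,443,0.003),g(35,508,.003)],'top',[g(115,490,.048),g(180,570,.048)])
p,R=pose()
# finger tips inner edges at assumed depth TCP+.037
for u,v in [(258,257),(302,257)]:
    X=ray(W,u,v,p[2]+.037); print('pad',R.inv().apply(X-p))
E
```

```text
disc [ 543.2 -217.3   12. ] edges [ 521.7 -213.7   12. ] [ 564.  -221.9   12. ] [ 546.6 -196.    12. ] [ 539.8 -238.8   12. ]
[array([ 574.7, -194.8,   60. ]), array([ 628. , -207.3,   60. ]), array([ 615.6, -262.5,   60. ]), array([ 561.7, -250.3,   60. ])] [ 595.    -228.725   60.   ]
disc2 [ 595.3 -230.3   24. ]
cap [ 0.65655077 -0.24086472  0.072     ]
angle foot [array([ 520.3, -334.5,    3. ]), array([ 480.9, -358.5,    3. ])] top [array([ 521.8, -335.9,   48. ]), array([ 540.4, -371.1,   48. ])]
pad [-0.01113497 -0.0087443  -0.03700945]
pad [ 0.01148134 -0.00871385 -0.03698826]
```

Measured: disc (543,-217), feeder (595,-229) at yaw about -12.7°, cap (657,-241), all consistent with the given sizes (44 mm disc, 53 mm offset). Staging behind the disc, clear of the magazine front.

```bash
python3 - <<'E'
from h import *
plan([.5315,-.2575,.03],-13,4)
E
```

```text
4 rows; 
[-0.0051 -0.0101  0.0248] [-0.   -0.01  1.25]
[-0.0053 -0.01    0.0248] [-0.   -0.01  1.25]
[-0.0056 -0.0099  0.0248] [-0.   -0.01  1.25]
[-0.0058 -0.0097  0.0248] [-0.   -0.01  1.25]
```

>>> drive_tool(
  increments=[
    {"dx": -0.005, "dy": -0.01, "dz": 0.025, "ax": 0, "ay": 0, "az": 1.25},
    {"dx": -0.0055, "dy": -0.01, "dz": 0.025, "ax": 0, "ay": 0, "az": 1.25},
    {"dx": -0.0055, "dy": -0.01, "dz": 0.025, "ax": 0, "ay": 0, "az": 1.25},
    {"dx": -0.006, "dy": -0.01, "dz": 0.025, "ax": 0, "ay": 0, "az": 1.25},
    {"dx": 0, "dy": 0, "dz": 0, "ax": 0, "ay": 0, "az": 0},
    {"dx": 0, "dy": 0, "dz": 0, "ax": 0, "ay": 0, "az": 0},
  ],
  jaw=0.01,
)

```text
clock: 9.5
ee_pos: [0.5321, -0.257, 0.0296]
tool_rot: [3.121, -0.352, 0.001]
ft_force: [-0.1, 0.1, 1.2]
grip_width: 0.118
```

```bash
python3 - <<'E'
from h import *
print(pose()[0],env.sense()['clock'])
W=imaging.get_calibration('wrist')
im=imaging.camera('wrist'); cv2.imwrite('pics/w8.png',im)
p,R=pose()
print('disc',proj(W,(.543,-.217,.012)),'disc in tool',R.inv().apply(np.array([.543,-.217,.006])-p), 'magcorner in tool', R.inv().apply(np.array([.5617,-.2503,.006])-p))
E
```

```text
[ 0.53206673 -0.25695791  0.0296281 ] 9.5
disc [281.12013736 176.01478222] disc in tool [ 0.00104876 -0.04198982  0.02457976] magcorner in tool [ 0.02672116 -0.01371441  0.0246739 ]
```

View pics/w8.png

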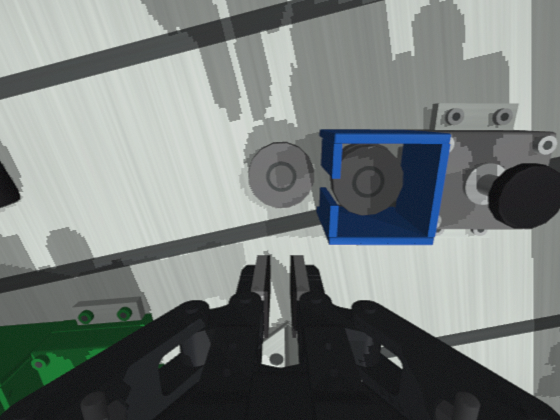

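The disc is seen at (281,176), exactly where predicted. The right finger clears the magazine by about 6 mm, so I'll descend.

>>> drive_tool(
  increments=[
    {"dx": 0, "dy": 0, "dz": 0.012, "ax": 0, "ay": 0, "az": 0},
    {"dx": 0, "dy": 0, "dz": 0.012, "ax": 0, "ay": 0, "az": 0},
    {"dx": 0, "dy": 0, "dz": 0.012, "ax": 0, "ay": 0, "az": 0},
    {"dx": 0, "dy": 0, "dz": 0.01, "ax": 0, "ay": 0, "az": 0},
    {"dx": 0, "dy": 0, "dz": 0.006, "ax": 0, "ay": 0, "az": 0},
    {"dx": 0, "dy": 0, "dz": 0.005, "ax": 0, "ay": 0, "az": 0},
    {"dx": 0, "dy": 0, "dz": 0.003, "ax": 0, "ay": 0, "az": 0},
    {"dx": 0, "dy": 0, "dz": 0, "ax": 0, "ay": 0, "az": 0},
  ],
)

```text
clock: 10.35
ee_pos: [0.53, -0.2582, -0.0322]
tool_rot: [3.12, -0.357, -0.002]
ft_force: [-2.1, -7.0, -3.3]
grip_width: 0.118
```

```bash
python3 - <<'E'
from h import *
print(pose()[0],env.sense()['clock'],env.sense()['ft_force'])
w=imaging.camera('wrist'); a=imaging.camera('scene')
c=cv2.resize(a[170:270,160:260],(420,420),interpolation=cv2.INTER_CUBIC)
cv2.imwrite('pics/w9.png',np.hstack([w[:,120:480],c]))
E
```

```text
[ 0.52997517 -0.25817455 -0.03220337] 10.35 [-2.06293986 -6.95159384 -3.28963979]
```

View pics/w9.png

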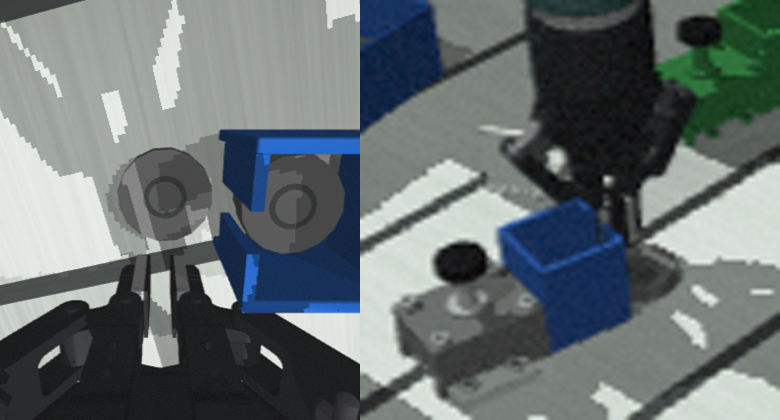

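Wrist force (-2,-7,-3) N with the right finger link overlapping the magazine corner at about (235,305) in the picture: the link is brushing the magazine. I'm backing up. Instead I'll start the nudge with the jaws turned a quarter, so the links stay clear of the magazine.

>>> drive_tool(
  increments=[
    {"dx": 0, "dy": 0.001, "dz": -0.01, "ax": 0, "ay": 0, "az": 0},
    {"dx": 0, "dy": 0, "dz": -0.03, "ax": 0, "ay": 0, "az": 0},
    {"dx": 0, "dy": 0, "dz": -0.04, "ax": 0, "ay": 0, "az": 0},
    {"dx": 0, "dy": 0, "dz": -0.02, "ax": 0, "ay": 0, "az": 0},
  ],
  jaw=0.056,
)

```text
clock: 10.85
ee_pos: [0.5322, -0.2586, 0.0728]
tool_rot: [3.12, -0.355, 0.008]
ft_force: [-0.1, 0.0, -0.4]
grip_width: 0.656
```

```bash
python3 - <<'E'
from h import *
print(pose()[0],env.sense()['ft_force'])
plan([.5405,-.2165,.07],77)
E
```

```text
[ 0.53215694 -0.2585634   0.07282855] [-0.07594362  0.02209947 -0.39127633]
11 rows; 
[-0.0001 -0.0039  0.0003] [ 0.02 -0.02 -8.18]
[ 0.0004 -0.0039  0.0003] [ 0.02 -0.02 -8.18]
[ 0.001  -0.0038  0.0003] [ 0.02 -0.02 -8.18]
[ 0.0015 -0.0036  0.0003] [ 0.02 -0.02 -8.18]
[ 0.002  -0.0033  0.0003] [ 0.02 -0.02 -8.18]
[ 0.0025 -0.003   0.0003] [ 0.02 -0.02 -8.18]
[ 0.0029 -0.0026  0.0003] [ 0.02 -0.02 -8.18]
[ 0.0032 -0.0022  0.0003] [ 0.02 -0.02 -8.18]
[ 0.0035 -0.0017  0.0003] [ 0.02 -0.02 -8.18]
[ 0.0037 -0.0012  0.0003] [ 0.02 -0.02 -8.18]
[ 0.0038 -0.0007  0.0003] [ 0.02 -0.02 -8.18]
```

>>> drive_tool(
  increments=[
    {"dx": 0, "dy": -0.004, "dz": 0, "ax": 0, "ay": 0, "az": -8.2},
    {"dx": 0.0005, "dy": -0.004, "dz": 0, "ax": 0, "ay": 0, "az": -8.2},
    {"dx": 0.001, "dy": -0.004, "dz": 0, "ax": 0, "ay": 0, "az": -8.2},
    {"dx": 0.0015, "dy": -0.0035, "dz": 0, "ax": 0, "ay": 0, "az": -8.2},
    {"dx": 0.002, "dy": -0.0035, "dz": 0, "ax": 0, "ay": 0, "az": -8.2},
    {"dx": 0.0025, "dy": -0.003, "dz": 0, "ax": 0, "ay": 0, "az": -8.2},
    {"dx": 0.003, "dy": -0.0025, "dz": 0, "ax": 0, "ay": 0, "az": -8.2},
    {"dx": 0.003, "dy": -0.002, "dz": 0, "ax": 0, "ay": 0, "az": -8.2},
    {"dx": 0.0035, "dy": -0.0015, "dz": 0, "ax": 0, "ay": 0, "az": -8.2},
    {"dx": 0.0035, "dy": -0.001, "dz": 0, "ax": 0, "ay": 0, "az": -8.2},
  ],
)

```text
clock: 11.85
ee_pos: [0.5391, -0.2197, 0.069]
tool_rot: [-2.583, -1.788, -0.001]
ft_force: [-0.5, -0.5, 0.7]
grip_width: 0.659
```

>>> drive_tool(
  increments=[
    {"dx": 0.0035, "dy": -0.001, "dz": 0, "ax": 0, "ay": 0, "az": -8.2},
    {"dx": 0, "dy": 0, "dz": 0, "ax": 0, "ay": 0, "az": 0},
    {"dx": 0, "dy": 0, "dz": 0, "ax": 0, "ay": 0, "az": 0},
  ],
)

```text
clock: 12.15
ee_pos: [0.5393, -0.2164, 0.0689]
tool_rot: [2.458, 1.956, 0.001]
ft_force: [0.6, -0.2, 0.5]
grip_width: 0.656
```

```bash
python3 - <<'E'
from h import *
print(pose()[0],env.sense()['clock'])
plan([.5405,-.2165,.07],77,1)
W=imaging.get_calibration('wrist'); w=imaging.camera('wrist'); cv2.imwrite('pics/w10.png',w)
p,R=pose()
print('disc',proj(W,(.543,-.217,.012)),'in tool',R.inv().apply(np.array([.543,-.217,.006])-p))
E
```

```text
[ 0.53931077 -0.21638116  0.06885954] 12.15
1 rows; 
[ 0.0002  0.0012 -0.0011] [ 0.01 -0.02  0.01]
disc [278.52006976 219.15220652] in tool [0.00036891 0.00371672 0.06282323]
```

View pics/w10.png

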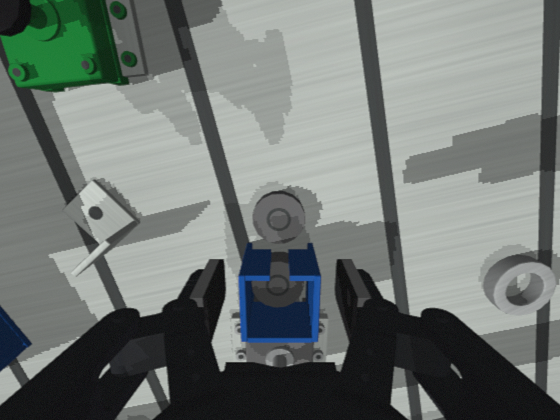

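The jaws straddle the disc (279,217) and the finger links now lie beside the magazine, not over it. Descending.

>>> drive_tool(
  increments=[
    {"dx": 0, "dy": 0, "dz": 0.015, "ax": 0, "ay": 0, "az": 0},
    {"dx": 0, "dy": 0, "dz": 0.015, "ax": 0, "ay": 0, "az": 0},
    {"dx": 0, "dy": 0, "dz": 0.015, "ax": 0, "ay": 0, "az": 0},
    {"dx": 0, "dy": 0, "dz": 0.015, "ax": 0, "ay": 0, "az": 0},
    {"dx": 0, "dy": 0, "dz": 0.012, "ax": 0, "ay": 0, "az": 0},
    {"dx": 0, "dy": 0, "dz": 0.01, "ax": 0, "ay": 0, "az": 0},
    {"dx": 0, "dy": 0, "dz": 0.008, "ax": 0, "ay": 0, "az": 0},
    {"dx": 0, "dy": 0, "dz": 0.005, "ax": 0, "ay": 0, "az": 0},
    {"dx": 0, "dy": 0, "dz": 0, "ax": 0, "ay": 0, "az": 0},
  ],
)

```text
clock: 13.1
ee_pos: [0.5389, -0.2164, -0.0269]
tool_rot: [-2.454, -1.96, 0.001]
ft_force: [-0.5, 0.1, -0.1]
grip_width: 0.658
```

```bash
python3 - <<'E'
from h import *
print(pose()[0],env.sense()['clock'],env.sense()['ft_force'])
w=imaging.camera('wrist'); a=imaging.camera('scene')
c=cv2.resize(a[170:270,160:260],(420,420),interpolation=cv2.INTER_CUBIC)
cv2.imwrite('pics/w11.png',np.hstack([w[:,100:460],c]))
E
```

```text
[ 0.53893744 -0.21638934 -0.02694952] 13.1 [-0.47535863  0.07921513 -0.07783618]
```

View pics/w11.png

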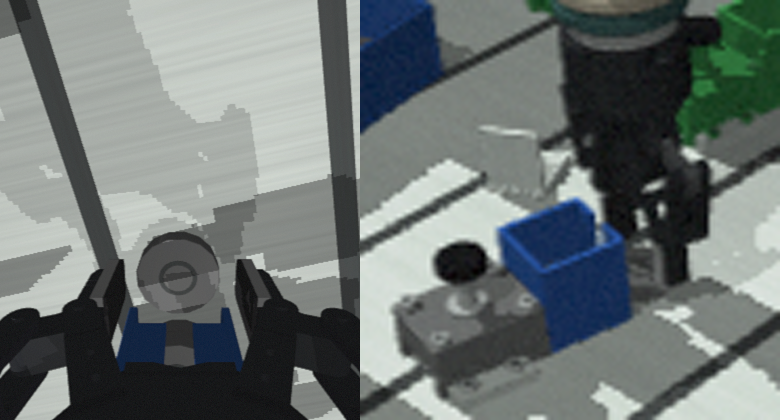

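>>> drive_tool(
  increments=[
    {"dx": 0, "dy": 0, "dz": 0.005, "ax": 0, "ay": 0, "az": 0},
    {"dx": 0, "dy": 0, "dz": 0.004, "ax": 0, "ay": 0, "az": 0},
    {"dx": 0, "dy": 0, "dz": 0.002, "ax": 0, "ay": 0, "az": 0},
    {"dx": 0, "dy": 0, "dz": 0, "ax": 0, "ay": 0, "az": 0},
  ],
)

```text
clock: 13.6
ee_pos: [0.5389, -0.2164, -0.0378]
tool_rot: [-2.454, -1.96, 0.0]
ft_force: [0.0, 0.6, 0.6]
grip_width: 0.66
```

>>> drive_tool(
  increments=[
    {"dx": 0.005, "dy": 0, "dz": 0, "ax": 0, "ay": 0, "az": 0},
    {"dx": 0.005, "dy": 0, "dz": 0, "ax": 0, "ay": 0, "az": 0},
    {"dx": 0.005, "dy": 0, "dz": 0, "ax": 0, "ay": 0, "az": 0},
    {"dx": 0.005, "dy": 0, "dz": 0, "ax": 0, "ay": 0, "az": 0},
    {"dx": 0.005, "dy": 0, "dz": 0, "ax": 0, "ay": 0, "az": 0},
  ],
)

```text
clock: 14.1
ee_pos: [0.545, -0.1916, -0.0372]
tool_rot: [2.455, 1.96, 0.0]
ft_force: [0.7, -0.3, -0.7]
grip_width: 0.652
```

```bash
python3 - <<'E'
from h import *
print(pose()[0],env.sense()['clock'],env.sense()['ft_force'])
w=imaging.camera('wrist'); a=imaging.camera('scene')
c=cv2.resize(a[170:270,160:260],(420,420),interpolation=cv2.INTER_CUBIC)
cv2.imwrite('pics/w12.png',np.hstack([w[:,100:460],c]))
E
```

```text
[ 0.54495741 -0.19162738 -0.0371794 ] 14.1 [ 0.6541023  -0.32121678 -0.7331297 ]
```

View pics/w12.png

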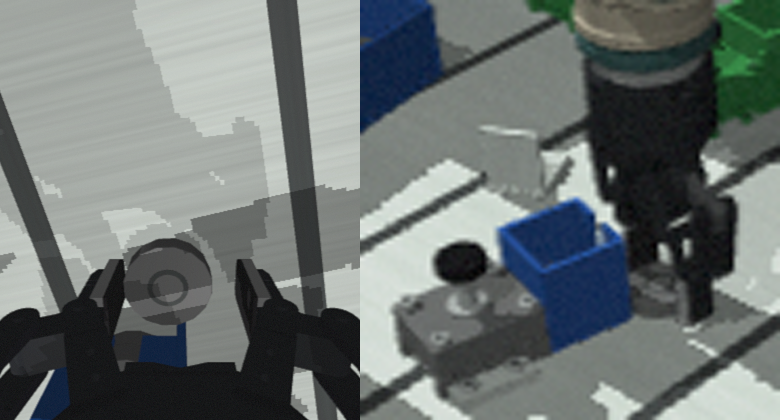

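The rear pad is pushing the disc, now left of centre at (168,287) in the crop, and it slides cleanly. Continuing.

>>> drive_tool(
  increments=[
    {"dx": 0.007, "dy": 0, "dz": 0, "ax": 0, "ay": 0, "az": 0},
    {"dx": 0.01, "dy": 0, "dz": 0, "ax": 0, "ay": 0, "az": 0},
    {"dx": 0.01, "dy": 0, "dz": 0, "ax": 0, "ay": 0, "az": 0},
    {"dx": 0.01, "dy": 0, "dz": 0, "ax": 0, "ay": 0, "az": 0},
    {"dx": 0.01, "dy": 0, "dz": 0, "ax": 0, "ay": 0, "az": 0},
    {"dx": 0.01, "dy": 0, "dz": 0, "ax": 0, "ay": 0, "az": 0},
    {"dx": 0.01, "dy": 0, "dz": 0, "ax": 0, "ay": 0, "az": 0},
    {"dx": 0.007, "dy": 0, "dz": 0, "ax": 0, "ay": 0, "az": 0},
    {"dx": 0.004, "dy": 0, "dz": 0, "ax": 0, "ay": 0, "az": 0},
    {"dx": 0, "dy": 0, "dz": 0, "ax": 0, "ay": 0, "az": 0},
  ],
)

```text
clock: 15.2
ee_pos: [0.5621, -0.1155, -0.0373]
tool_rot: [-2.454, -1.961, -0.0]
ft_force: [-0.4, 0.2, -0.5]
grip_width: 0.654
```

```bash
python3 - <<'E'
from h import *
print(pose()[0],env.sense()['clock'],env.sense()['ft_force'])
W=imaging.get_calibration('wrist');np.savez('w13.npz',**W)
w=imaging.camera('wrist'); a=imaging.camera('scene')
c=cv2.resize(a[170:270,180:280],(420,420),interpolation=cv2.INTER_CUBIC)
cv2.imwrite('pics/w13.png',np.hstack([w[:,100:460],c]))
E
```

```text
[ 0.56209022 -0.11553317 -0.03734966] 15.2 [-0.43568166  0.21754009 -0.4973618 ]
```

View pics/w13.png

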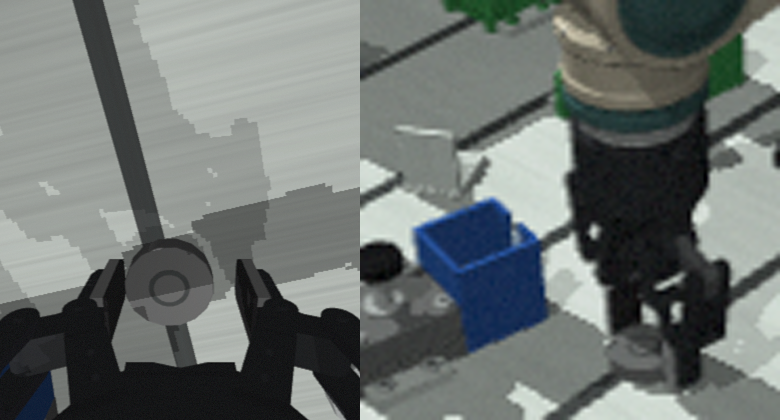

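>>> drive_tool(
  increments=[
    {"dx": 0.006, "dy": 0, "dz": 0, "ax": 0, "ay": 0, "az": 0},
    {"dx": 0.008, "dy": 0, "dz": 0, "ax": 0, "ay": 0, "az": 0},
    {"dx": 0.008, "dy": 0, "dz": 0, "ax": 0, "ay": 0, "az": 0},
    {"dx": 0.006, "dy": 0, "dz": 0, "ax": 0, "ay": 0, "az": 0},
    {"dx": 0.004, "dy": 0, "dz": 0, "ax": 0, "ay": 0, "az": 0},
    {"dx": 0, "dy": 0, "dz": 0, "ax": 0, "ay": 0, "az": 0},
    {"dx": -0.004, "dy": 0, "dz": 0, "ax": 0, "ay": 0, "az": 0},
    {"dx": 0, "dy": 0, "dz": 0, "ax": 0, "ay": 0, "az": 0},
  ],
)

```text
clock: 16.1
ee_pos: [0.5681, -0.0894, -0.0373]
tool_rot: [2.456, 1.959, -0.0]
ft_force: [-0.5, -0.2, -0.3]
grip_width: 0.655
```

```bash
python3 - <<'E'
from h import *
print(pose()[0],env.sense()['clock'],env.sense()['ft_force'])
W=imaging.get_calibration('wrist');np.savez('w14.npz',**W)
w=imaging.camera('wrist')
cv2.imwrite('pics/w14.png',cv2.resize(w[200:350,180:380],None,fx=4,fy=4))
E
```

```text
[ 0.56812012 -0.08943717 -0.03726739] 16.1 [-0.51483838 -0.15086613 -0.33062461]
```

View pics/w14.png

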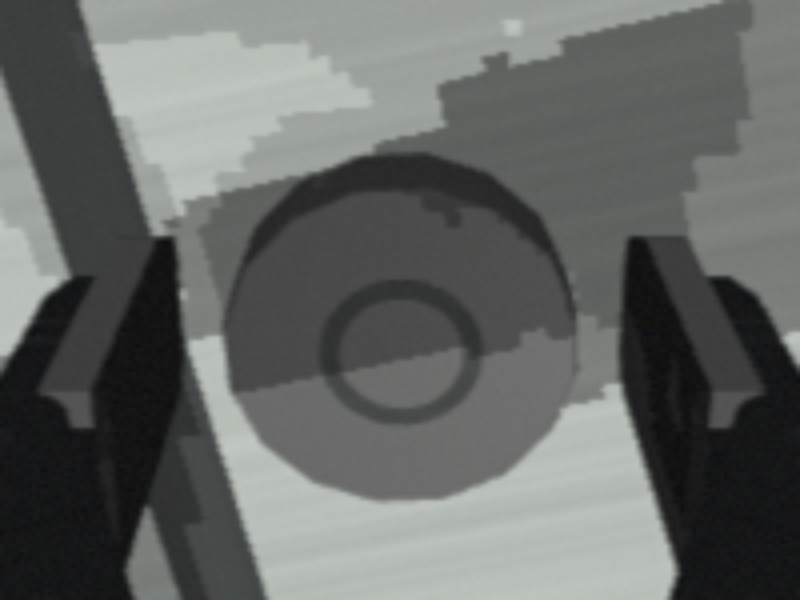

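>>> drive_tool(
  increments=[
    {"dx": 0, "dy": 0, "dz": -0.02, "ax": 0, "ay": 0, "az": 0},
    {"dx": 0, "dy": 0, "dz": -0.04, "ax": 0, "ay": 0, "az": 0},
    {"dx": 0, "dy": 0, "dz": -0.03, "ax": 0, "ay": 0, "az": 0},
  ],
)

```text
clock: 16.45
ee_pos: [0.5684, -0.0891, 0.0546]
tool_rot: [2.455, 1.959, 0.001]
ft_force: [0.2, 1.3, 0.8]
grip_width: 0.656
```

```bash
python3 - <<'E'
from h import *
W=dict(np.load('w14.npz')); d=ray(W,280,288,.012); print('disc',d)
# push direction to pre-nest point
seat=np.array([.552,.1015]); a=np.radians(103); pre=seat-.06*np.array([np.cos(a),np.sin(a)])
v=pre-d[:2]; th=np.degrees(np.arctan2(v[1],v[0])); print('pre',pre,'dir',th)
u=v/np.linalg.norm(v); t=d[:2]-.050*u; print(t)
plan([*t,.05],th-90)
E
```

```text
disc [ 0.57210448 -0.08892509  0.012     ]
pre [0.56549706 0.0430378 ] dir 92.86642165902757
[ 0.57460486 -0.13886253]
9 rows; 
[-0.0052  0.0019  0.0005] [ 0.   -0.    8.26]
[-0.0049  0.0026  0.0005] [ 0.   -0.    8.26]
[-0.0045  0.0033  0.0005] [ 0.   -0.    8.26]
[-0.004   0.0039  0.0005] [ 0.   -0.    8.26]
[-0.0034  0.0044  0.0005] [ 0.   -0.    8.26]
[-0.0027  0.0049  0.0005] [ 0.   -0.    8.26]
[-0.002   0.0052  0.0005] [ 0.   -0.    8.26]
[-0.0012  0.0054  0.0005] [ 0.   -0.    8.26]
[-0.0004  0.0056  0.0005] [ 0.   -0.    8.26]
```

```bash
python3 - <<'E'
from h import *
plan([.5773,-.1386,.03],6,9)
E
```

```text
9 rows; 
[-0.0051  0.0022  0.0027] [ 0.   -0.    7.91]
[-0.0048  0.0029  0.0027] [ 0.   -0.    7.91]
[-0.0044  0.0035  0.0027] [ 0.   -0.    7.91]
[-0.0038  0.0041  0.0027] [ 0.   -0.    7.91]
[-0.0032  0.0046  0.0027] [ 0.   -0.    7.91]
[-0.0026  0.005   0.0027] [ 0.   -0.    7.91]
[-0.0019  0.0053  0.0027] [ 0.   -0.    7.91]
[-0.0011  0.0055  0.0027] [ 0.   -0.    7.91]
[-0.0004  0.0056  0.0027] [ 0.   -0.    7.91]
```

>>> drive_tool(
  increments=[
    {"dx": -0.005, "dy": 0.002, "dz": 0.001, "ax": 0, "ay": 0, "az": 7.9},
    {"dx": -0.005, "dy": 0.003, "dz": 0.001, "ax": 0, "ay": 0, "az": 7.9},
    {"dx": -0.0045, "dy": 0.0035, "dz": 0.001, "ax": 0, "ay": 0, "az": 7.9},
    {"dx": -0.004, "dy": 0.004, "dz": 0.003, "ax": 0, "ay": 0, "az": 7.9},
    {"dx": -0.003, "dy": 0.0045, "dz": 0.003, "ax": 0, "ay": 0, "az": 7.9},
    {"dx": -0.0025, "dy": 0.005, "dz": 0.003, "ax": 0, "ay": 0, "az": 7.9},
    {"dx": -0.002, "dy": 0.0055, "dz": 0.004, "ax": 0, "ay": 0, "az": 7.9},
    {"dx": -0.001, "dy": 0.0055, "dz": 0.004, "ax": 0, "ay": 0, "az": 7.9},
    {"dx": -0.0005, "dy": 0.0055, "dz": 0.004, "ax": 0, "ay": 0, "az": 7.9},
    {"dx": 0, "dy": 0, "dz": 0, "ax": 0, "ay": 0, "az": 0},
  ],
  jaw=0.024,
)

```text
clock: 17.45
ee_pos: [0.5765, -0.1392, 0.028]
tool_rot: [-3.137, -0.164, 0.002]
ft_force: [0.3, -0.1, 0.5]
grip_width: 0.278
```

```bash
python3 - <<'E'
from h import *
print(pose()[0],env.sense()['clock'],env.sense()['grip_width'])
W=imaging.get_calibration('wrist');np.savez('w15.npz',**W)
w=imaging.camera('wrist'); cv2.imwrite('pics/w15.png',w)
p,R=pose(); print('disc',proj(W,(.572,-.089,.012)),'tool',R.inv().apply(np.array([.572,-.089,.006])-p),R.as_rotvec())
E
```

```text
[ 0.57654927 -0.13921279  0.02801031] 17.45 0.27822728400016744
disc [278.97122235 161.97232642] tool [ 0.00073654 -0.05000886  0.02237819] [-3.13653395e+00 -1.70635813e-01  1.02522606e-03]
```

View pics/w15.png

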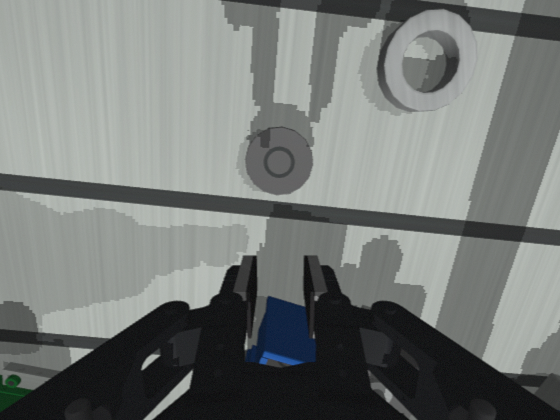

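>>> drive_tool(
  increments=[
    {"dx": 0, "dy": 0, "dz": 0.015, "ax": 0, "ay": 0, "az": 0},
    {"dx": 0, "dy": 0, "dz": 0.015, "ax": 0, "ay": 0, "az": 0},
    {"dx": 0, "dy": 0, "dz": 0.015, "ax": 0, "ay": 0, "az": 0},
    {"dx": 0, "dy": 0, "dz": 0.01, "ax": 0, "ay": 0, "az": 0},
    {"dx": 0, "dy": 0, "dz": 0.005, "ax": 0, "ay": 0, "az": 0},
    {"dx": 0, "dy": 0, "dz": 0.002, "ax": 0, "ay": 0, "az": 0},
    {"dx": 0, "dy": 0, "dz": 0, "ax": 0, "ay": 0, "az": 0},
  ],
)

```text
clock: 18.2
ee_pos: [0.5772, -0.1385, -0.0333]
tool_rot: [-3.137, -0.168, -0.0]
ft_force: [0.5, 1.5, 0.1]
grip_width: 0.286
```

>>> drive_tool(
  increments=[
    {"dx": 0, "dy": -0.007, "dz": 0, "ax": 0, "ay": 0, "az": 0},
    {"dx": 0, "dy": -0.007, "dz": 0, "ax": 0, "ay": 0, "az": 0},
    {"dx": 0, "dy": -0.005, "dz": 0, "ax": 0, "ay": 0, "az": 0},
    {"dx": 0, "dy": -0.005, "dz": 0, "ax": 0, "ay": 0, "az": 0},
    {"dx": 0, "dy": -0.005, "dz": 0, "ax": 0, "ay": 0, "az": 0},
    {"dx": 0, "dy": -0.007, "dz": 0, "ax": 0, "ay": 0, "az": 0},
    {"dx": 0, "dy": -0.008, "dz": 0, "ax": 0, "ay": 0, "az": 0},
    {"dx": 0, "dy": -0.008, "dz": 0, "ax": 0, "ay": 0, "az": 0},
    {"dx": 0, "dy": -0.008, "dz": 0, "ax": 0, "ay": 0, "az": 0},
  ],
)

```text
clock: 19.1
ee_pos: [0.5706, -0.0781, -0.0333]
tool_rot: [-3.137, -0.168, -0.0]
ft_force: [0.1, -0.1, 0.0]
grip_width: 0.281
```

```bash
python3 - <<'E'
from h import *
print(pose()[0],env.sense()['clock'],env.sense()['ft_force'])
W=imaging.get_calibration('wrist');np.savez('w16.npz',**W)
w=imaging.camera('wrist'); cv2.imwrite('pics/w16.png',w)
E
```

```text
[ 0.57056319 -0.07810321 -0.0332819 ] 19.1 [ 0.13920872 -0.08083493  0.01165383]
```

View pics/w16.png

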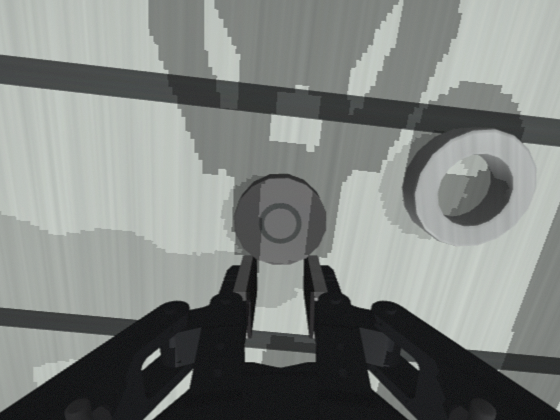

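```bash
python3 - <<'E'
from h import *
W=dict(np.load('w16.npz')); d=ray(W,280,223,.012); p,R=pose(); print(d,R.inv().apply(d-p)); s=np.array([.552,.1015,.012]); print('seat-disc tool',R.inv().apply(s-d))
E
```

```text
[ 0.56866322 -0.04798233  0.012     ] [ 0.00137906 -0.0290212  -0.04538007]
seat-disc tool [-5.23668420e-04 -1.50407253e-01  1.18449021e-04]
```

Disc cradled 29 mm ahead of the TCP as designed; the seat is 150 mm straight ahead. Pushing 110 mm, then looking.

>>> drive_tool(
  increments=[
    {"dx": 0, "dy": -0.008, "dz": 0, "ax": 0, "ay": 0, "az": 0},
    {"dx": 0, "dy": -0.012, "dz": 0, "ax": 0, "ay": 0, "az": 0},
    {"dx": 0, "dy": -0.014, "dz": 0, "ax": 0, "ay": 0, "az": 0},
    {"dx": 0, "dy": -0.014, "dz": 0, "ax": 0, "ay": 0, "az": 0},
    {"dx": 0, "dy": -0.014, "dz": 0, "ax": 0, "ay": 0, "az": 0},
    {"dx": 0, "dy": -0.014, "dz": 0, "ax": 0, "ay": 0, "az": 0},
    {"dx": 0, "dy": -0.012, "dz": 0, "ax": 0, "ay": 0, "az": 0},
    {"dx": 0, "dy": -0.01, "dz": 0, "ax": 0, "ay": 0, "az": 0},
    {"dx": 0, "dy": -0.008, "dz": 0, "ax": 0, "ay": 0, "az": 0},
    {"dx": 0, "dy": -0.004, "dz": 0, "ax": 0, "ay": 0, "az": 0},
  ],
)

```text
clock: 20.15
ee_pos: [0.5588, 0.0312, -0.0333]
tool_rot: [-3.137, -0.168, 0.0]
ft_force: [0.5, -0.9, -0.3]
grip_width: 0.282
```

```bash
python3 - <<'E'
from h import *
print(pose()[0],env.sense()['clock'],env.sense()['ft_force'])
W=imaging.get_calibration('wrist');np.savez('w17.npz',**W)
w=imaging.camera('wrist'); cv2.imwrite('pics/w17.png',w)
print(proj(W,[.552,.1015,.006]))
E
```

```text
[ 0.55883253  0.03124189 -0.03334336] 20.15 [ 0.48644562 -0.85599825 -0.32710549]
[278.57308496 133.34294499]
```

View pics/w17.png

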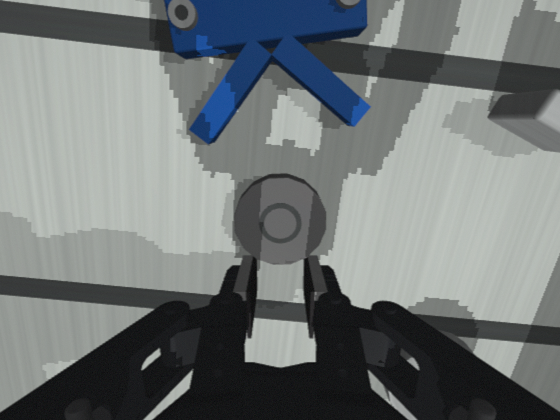

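>>> drive_tool(
  increments=[
    {"dx": 0, "dy": -0.006, "dz": 0, "ax": 0, "ay": 0, "az": 0},
    {"dx": 0, "dy": -0.006, "dz": 0, "ax": 0, "ay": 0, "az": 0},
    {"dx": 0, "dy": -0.006, "dz": 0, "ax": 0, "ay": 0, "az": 0},
    {"dx": 0, "dy": -0.006, "dz": 0, "ax": 0, "ay": 0, "az": 0},
    {"dx": 0, "dy": -0.005, "dz": 0, "ax": 0, "ay": 0, "az": 0},
    {"dx": 0, "dy": -0.004, "dz": 0, "ax": 0, "ay": 0, "az": 0},
    {"dx": 0, "dy": -0.003, "dz": 0, "ax": 0, "ay": 0, "az": 0},
    {"dx": 0, "dy": 0, "dz": 0, "ax": 0, "ay": 0, "az": 0},
  ],
)

```text
clock: 21.0
ee_pos: [0.5551, 0.0667, -0.0333]
tool_rot: [-3.137, -0.168, -0.0]
ft_force: [-0.6, -0.5, 0.1]
grip_width: 0.283
```

```bash
python3 - <<'E'
from h import *
print(pose()[0],env.sense()['clock'],env.sense()['ft_force'])
w=imaging.camera('wrist'); cv2.imwrite('pics/w18.png',cv2.resize(w[80:290,170:400],None,fx=2.8,fy=2.8,interpolation=cv2.INTER_CUBIC))
E
```

```text
[ 0.55507259  0.06669886 -0.03328848] 21.0 [-0.56889383 -0.4879044   0.10828124]
```

View pics/w18.png

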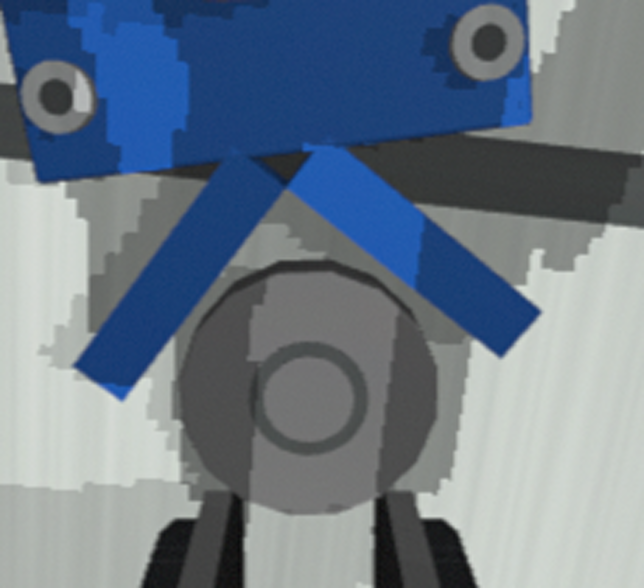

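The disc sits between both jaws, a few mm short. Small steps until it seats.

>>> drive_tool(
  increments=[
    {"dx": 0, "dy": -0.002, "dz": 0, "ax": 0, "ay": 0, "az": 0},
    {"dx": 0, "dy": -0.002, "dz": 0, "ax": 0, "ay": 0, "az": 0},
    {"dx": 0, "dy": -0.001, "dz": 0, "ax": 0, "ay": 0, "az": 0},
    {"dx": 0, "dy": 0, "dz": 0, "ax": 0, "ay": 0, "az": 0},
  ],
)

```text
clock: 21.45
ee_pos: [0.5548, 0.0712, -0.0332]
tool_rot: [3.137, 0.167, 0.001]
ft_force: [-0.1, -0.8, -0.2]
grip_width: 0.287
```

>>> drive_tool(
  increments=[
    {"dx": 0, "dy": -0.001, "dz": 0, "ax": 0, "ay": 0, "az": 0},
    {"dx": 0, "dy": -0.001, "dz": 0, "ax": 0, "ay": 0, "az": 0},
    {"dx": 0, "dy": -0.001, "dz": 0, "ax": 0, "ay": 0, "az": 0},
    {"dx": 0, "dy": 0, "dz": 0, "ax": 0, "ay": 0, "az": 0},
  ],
)

```text
clock: 21.85
ee_pos: [0.5548, 0.0719, -0.033]
tool_rot: [3.133, 0.166, 0.001]
ft_force: [2.2, -10.9, 0.5]
grip_width: 0.284
```

```bash
python3 - <<'E'
from h import *
print(pose()[0],env.sense()['clock'],env.sense()['ft_force'])
w=imaging.camera('wrist'); cv2.imwrite('pics/w19.png',cv2.resize(w[80:290,170:400],None,fx=2.8,fy=2.8,interpolation=cv2.INTER_CUBIC))
E
```

```text
[ 0.55483052  0.07192116 -0.03300103] 21.85 [  2.23817946 -10.90605612   0.52282807]
```

View pics/w19.png

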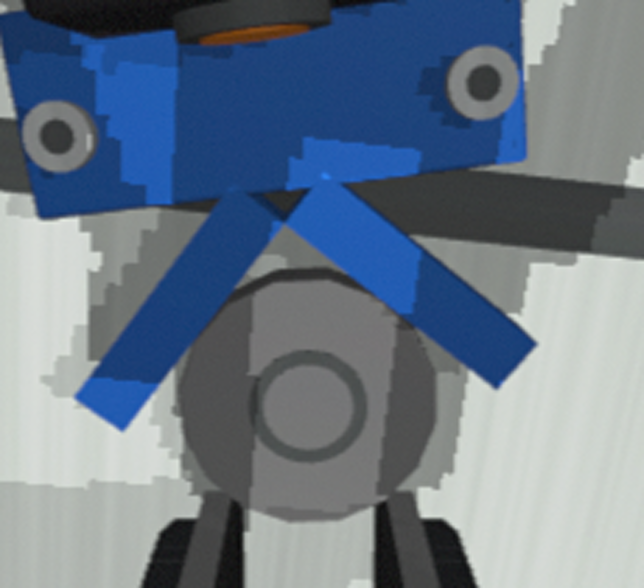

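The force rose to 11 N and the disc touches both jaws: seated. Backing off straight, then up.

>>> drive_tool(
  increments=[
    {"dx": 0, "dy": 0.003, "dz": 0, "ax": 0, "ay": 0, "az": 0},
    {"dx": 0, "dy": 0.005, "dz": 0, "ax": 0, "ay": 0, "az": 0},
    {"dx": 0, "dy": 0.012, "dz": 0, "ax": 0, "ay": 0, "az": 0},
    {"dx": 0, "dy": 0.015, "dz": 0, "ax": 0, "ay": 0, "az": 0},
    {"dx": 0, "dy": 0.005, "dz": -0.02, "ax": 0, "ay": 0, "az": 0},
    {"dx": 0, "dy": 0, "dz": -0.04, "ax": 0, "ay": 0, "az": 0},
    {"dx": 0, "dy": 0, "dz": -0.04, "ax": 0, "ay": 0, "az": 0},
    {"dx": 0, "dy": 0, "dz": -0.03, "ax": 0, "ay": 0, "az": 0},
    {"dx": 0, "dy": 0, "dz": 0, "ax": 0, "ay": 0, "az": 0},
    {"dx": 0, "dy": 0, "dz": 0, "ax": 0, "ay": 0, "az": 0},
  ],
)

```text
clock: 22.9
ee_pos: [0.5588, 0.0337, 0.0971]
tool_rot: [-3.137, -0.166, -0.002]
ft_force: [-0.5, -0.2, -0.5]
grip_width: 0.281
```

```bash
python3 - <<'E'
from h import *
print(pose()[0],env.sense()['clock'],env.sense()['ft_force'])
W=imaging.get_calibration('wrist');np.savez('w20.npz',**W)
w=imaging.camera('wrist'); print(proj(W,[.552,.1015,.012]))
cv2.imwrite('pics/w20.png',cv2.resize(w[60:180,210:350],None,fx=5,fy=5,interpolation=cv2.INTER_CUBIC))
a=imaging.camera('scene'); cv2.imwrite('pics/s20.png',a)
E
```

```text
[0.55878823 0.03371007 0.09712298] 22.9 [-0.49489403 -0.21512142 -0.52996493]
[278.61421629 129.65692211]
```

View pics/w20.png

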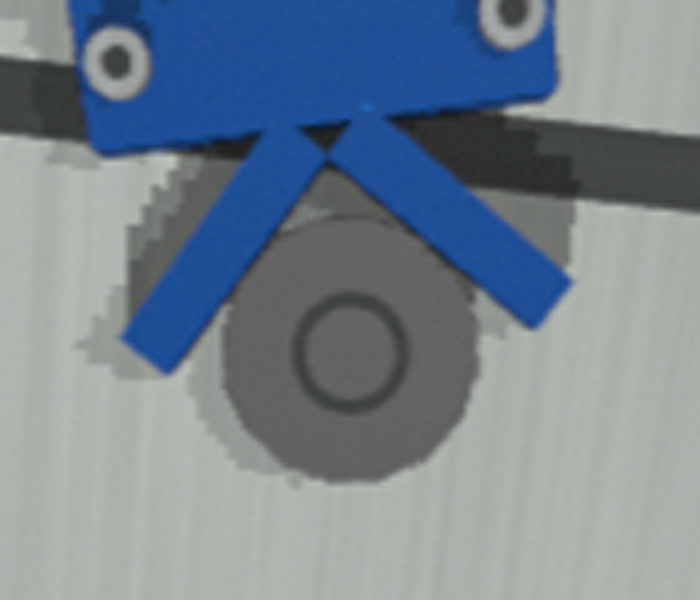

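View pics/s20.png

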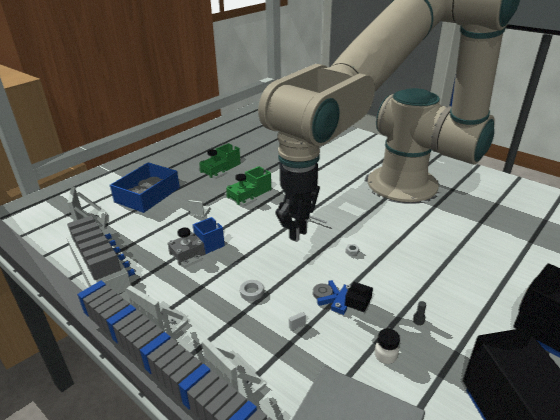

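The disc centre (350,352) in the crop coincides with the mid-mouth point between the inner jaw tips at (168,375) and (535,328), and it touches both jaws. The scene view shows the plunger up at (184,232) and the bystanders unmoved. A quick difference check of the scene, then hand in.

```bash
python3 - <<'E'
from h import *
a=cv2.imread('pics/scene0.png');b=cv2.imread('pics/s20.png')
S=imaging.get_calibration('scene')
for n,(x,y) in dict(ring=(252,290),nut=(352,249),block=(298,321),jar=(388,345),screw=(420,312),angle=(199,209),cap=(184,232),mag=(209,232),driver=(296,212)).items():
    t=a[y-12:y+13,x-14:x+15]; s=b[y-20:y+21,x-22:x+23]; r=cv2.minMaxLoc(cv2.matchTemplate(s,t,cv2.TM_CCOEFF_NORMED)); print(n,round(r[1],2),np.array(r[3])-8)
s=env.sense(); print(s['ft_force'],np.abs(s['qd']).max())
print('disc',ray(dict(np.load('w20.npz')),280,130.4,.012))
order.sign_off()
E
```

```text
ring 1.0 [0 0]
nut 0.99 [0 0]
block 1.0 [0 0]
jar 0.93 [0 0]
screw 0.96 [0 0]
angle 1.0 [0 0]
cap 1.0 [0 0]
mag 0.99 [0 0]
driver 0.2 [8 1]
[ 0.39552127 -0.21359475 -0.3203232 ] 0.008689550572560465
disc [0.55322321 0.10102343 0.012     ]
the job is handed in; nothing more can be done
```

The disc is home in the V of the nest, and I handed the job in at about 23 s of the 61 s allowed. The hand-in gave no verdict.

I pressed the plunger once until it bottomed (about 15 N) and let it spring back up, which brought one disc out. The fingers then nudged the disc across the plate and into the nest, stopping at 11 N against both jaws, and backed off clear.

**Last checks**
- **Disc:** it measured (553, 101) mm against an estimated seat of (552, 101.5) mm. It lies flat and touches both jaws.
- **Feeder:** the plunger is up. The magazine looked unchanged in the last picture, and a disc was still inside after the press. I did not check the two remaining discs separately at the end.
- **Bystanders:** the ring, nut, block, jar, screw and angle showed no shift in the scene image.
- **Driver:** the arm partly hid it, so its image match failed (0.2). I never went near it.

**What disagreed or went wrong**
- **Finger length:** the real fingertips sat about 37 mm above the reported TCP. I found this by contact with the plunger cap and corrected for it.
- **Brush with the magazine:** on the first descent behind the disc, a finger link touched the magazine at about 8 N. I backed off, turned the jaws a quarter and started the nudge that way; the feeder did not move.

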